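# Hang the rotor carrier on the spring balancer

### The job

Take the hook arm by its knob, pull the sprung hook down until its foot rests lightly on the top of the blue rotor carrier beside the bail, slide it along under the bail and let it up slowly, so that the carrier is lifted out of its nest and hangs at rest from the fully retracted hook; then let go of the knob. Go gently: never press the hook on the carrier with more than about 10 N, never let it fly up, never touch the carrier by hand, and leave the other things on the bench alone.

Things in the scene. Friction and masses are not known exactly. Their poses are not given: they have to be found in the camera images.
- rig: Fixed bench column, 335 mm tall, with a cross rail at 295 mm height. Origin on the bench under the line of the hook's travel; x points to the column's side (205 mm away, at y = -65 mm), y runs along the rail, z up. A trolley runs easily (under 2 N) along the rail, 80 mm to either side of the origin; its green spring housing is at x = 135 mm, 233 to 342 mm high, radius 17 mm.
- hook_arm: Yellow arm, 20 mm wide, 16 mm high, from the trolley towards the robot; axes as the rig's. Origin at mid-height on the axis of knob and hook shank (x = 0 of the rig). It moves only along the rail and up and down: a spring holds it at its top stop (origin 185 mm high); it can be pulled down 85 mm. The pull is about 8 N at the top and grows 0.06 N per mm, with some damping.
- knob (a point): Middle of the upright black round knob on top of the arm's free end, 30 mm above the arm's origin: 20 mm diameter, from 8 to 53 mm above the origin, free from above. This is where the hook is taken.
- shank (a point): Where the steel J hook leaves the arm's locknut, 16 mm below the arm's origin. Shank 6 mm round, straight down; foot 6 mm round, running 22 mm (centre to centre) to +y; turned-up tip, its top 13 mm above the foot's underside. The shank is screwed in to a depth that differs each time and is not measured: the foot's underside is 32 to 56 mm below this point (48 to 72 mm below the arm's origin).
- nest: Fixed holder on the bench, 112 x 156 mm, black rim 44 mm high, 10 mm thick, with a sprung floor that gives about 0.25 mm per N (8 mm at most) under what stands in it. Origin on the bench under its centre, axes as the rig's, centred under the hook's line of travel.
- carrier: Loose blue block (76 x 120 x 40 mm, about 0.32 kg) with two small motor rotors fixed on its top, standing in the nest with 2 mm play; origin at the centre of its underside, axes as the rig's. Its flat top, 40 mm above the origin, has a free bare strip 22 mm wide along y in the middle (x = 0); the rotors beside it rise 16 mm above the top.
- bail (a point): Middle of the crossbar of the steel bail on the carrier's top: 5 mm round bar along x, its centre 19.5 mm above the top, legs 26 mm apart. The opening under it is 17 mm high, so the 13 mm hook passes under only while its foot is on or just above the top. The hook enters from the -y side; it must come down with its tip short of the bar.
- oil_bottle_b: bystander: yellow oil bottle with red spout, 104 mm tall
- caliper_b: bystander: caliper, 170 mm long
- marker_b: bystander: black marker, 124 mm long
- trial_block_b: bystander: aluminium block with three brass masses, 56 mm long
- eraser_b: bystander: green-and-white eraser, 42 mm long

How it is judged:
By the outcome, as a careful person would: the job done as asked, in the order asked, and still so for the second after the job is handed in, with the robot touching nothing.
It also fails if it takes over 64 s, if anything falls off the work surface, if the arm or the gripper's body presses on something with over 40 N, if the wrist force passes 120 N, or if a joint passes its speed limit or range.

### The arm

A 7-joint arm with a two-finger parallel gripper is mounted at the origin on a cart in front of the work surface, level with it; the furniture and walls round the work are solid. World frame = base frame: x ahead of the robot, y to its left, z up, the work surface at z = 0. Lengths are in m, angles in degrees, forces in N, time in s.
With the tool pointing down it reaches from about 0.425 to 0.875 m from the base axis. Payload 4.7 kg.
Tool frame: the origin (TCP) lies at the very end of the fingers, on their centre line; the grasp point (between the pads) lies 19 mm behind it; z points along the fingers, x is the direction in which the jaws open and shut, and the axes are right-handed (so a half turn about z gives the same grasp; the last joint's range is limited). The gripper opens to 87 mm and grips with 3 to 60 N. Pads are 19 mm wide; open, the fingers measure 117 mm over their backs; the gripper's body (75 mm by 190 mm) begins 51 mm behind the grasp point.
Start: joints at [72.886, 18.392, -4.016, 83.108, 1.295, 78.541, -3.26], TCP at [0.2, -0.618, 0.223] pointing down, gripper open.
Joint ranges: [-163.93, 163.93], [-17.29, 119.83], [-79.2, 71.16], [3.27, 140.29], [-89.18, 269.18], [5.43, 117.66], [-154.24, 154.24]. Speed limits (degrees/s): [147.25, 147.25, 180, 180, 180, 180, 180].

### API

Orientations are given as [roll, pitch, yaw] about the fixed x, y, z axes, in that order (R = Rz(yaw) Ry(pitch) Rx(roll)).
In Python, from cell import sensors, vision, env gives the robot as it stands.
- The arm moves only by the shell command python3 -m inch 'ROWS' [OPENING] [FORCE]. ROWS is a JSON object of lists of equal length, an entry for each row: "dp": the shift along the tool's x, y, z in m, a list of three; "turn": the turn about the tool's z in degrees. A call has 1 to 8 rows; each row shifts and turns the commanded pose from where the row before left it, along the tool's axes as they then stand; what a row does not reach is not made up. A row lasts 1/8 s, in which the tool goes at most 62.5 mm and 10.7 degrees, less where a joint would pass 70% of its speed; a pose out of reach is approached as far as the arm can. A call is refused whole if a number of a shift passes 0.0625 or a number of a turn 10.7, either way. A call with a gripper value outside its range is refused whole. OPENING is the closure, from -1 (fully open) to 1 (shut), set as the call begins (- or left out, the last holds). The fingers move at their own pace and stop on an object; FORCE is the grip in N (left out, the last holds). Time passes only in rows, so rows that do not move let the fingers close. It gives the time, the measured TCP pose, the force and the opening at its end, in the units of the state.
- sensors.get_obs(): the state, without advancing time (a new reading comes with each control period).
- vision.read_camera(name): name is "side" or "top" or "wrist"; returns the picture (384x512x3 uint8, blue, green, red); there is no depth.
- vision.get_calibration(name): a dict with "K" (3x3 intrinsics, pixels), "pose" (4x4, takes a point from camera to world coordinates). Camera axes: x right, y down, z forward; pixel columns grow to the right and rows downward; lengths in m; the calibration is good to about 2 mm. A picture is of the moment at which its call begins: read the wrist's pose just before it. get_calibration takes no time and is no camera call; for the wrist camera it gives the pose at the moment of the call.
- env.sign_off(): hands the job in, once; it reports no verdict.
The state is a dict: "time_s": time; "qpos": joint angles; "joint_velocities": joint speeds; "effort": joint torques, N m; "tool_pos": TCP position; "tool_rot": TCP orientation; "force": force on the tool from outside, world axes, zero at the start; "wrist_torque": the same for the moment, N m; "grip_width": finger opening in m.
Only numpy, scipy, OpenCV 4.12 (cv2) and the standard library are available. Lean on these libraries where they do the work, as an engineer would, in place of code of your own. Each camera call takes 0.05 s, during which the arm holds its last target.

## Working session

There is one attempt and no reset: what is moved stays moved. The work goes in short steps, Python scripts to look and compute and a shell command to move; the robot and the scene stay as the last step left them, time stands still between calls to the robot, and variables do not carry over. Pictures are saved under pics/ and viewed, and the job is handed in when it is done.

```bash
ls; mkdir -p pics; python3 - <<'E'
from cell import sensors, vision, env
import cv2, numpy as np
np.set_printoptions(precision=4,suppress=True)
print(sensors.get_obs())
for n in ["side","top","wrist"]:
    c=vision.get_calibration(n); print(n,c["K"],c["pose"])
    cv2.imwrite(f"pics/{n}0.png",vision.read_camera(n))
E
```

```text
pics
{'time_s': 0.0, 'qpos': array([72.8862, 18.4394, -4.0148, 83.1748,  1.2947, 78.5393, -3.2596]), 'joint_velocities': array([ 0.004 ,  0.0218,  0.0214,  0.1763, -0.0024,  0.0185, -0.0588]), 'effort': array([ -0.0006, -49.1287,  -0.4043, -31.2527,  -0.064 ,   0.0438,
         0.0002]), 'tool_pos': array([ 0.1998, -0.618 ,  0.2215]), 'tool_rot': array([179.9944,   0.1083, -72.0768]), 'force': array([0.0669, 0.6505, 0.0407]), 'wrist_torque': array([0.0446, 0.0549, 0.0139]), 'grip_width': 0.0870737408242918}
side [[354.7346   0.     257.7878]
 [  0.     354.7346 190.1873]
 [  0.       0.       1.    ]] [[ 0.9998 -0.022   0.0032  0.4691]
 [-0.0207 -0.8671  0.4977 -0.055 ]
 [-0.0082 -0.4976 -0.8674  0.8789]
 [ 0.      0.      0.      1.    ]]
top [[348.6781   0.     262.1358]
 [  0.     348.6781 194.5282]
 [  0.       0.       1.    ]] [[ 0.0144 -0.9948  0.1008  0.3684]
 [-0.9998 -0.013   0.0146  0.3213]
 [-0.0132 -0.1009 -0.9948  1.1299]
 [ 0.      0.      0.      1.    ]]
wrist [[343.1799   0.     253.2486]
 [  0.     343.1799 187.8543]
 [  0.       0.       1.    ]] [[ 0.3079 -0.9096 -0.2791  0.2767]
 [-0.9514 -0.2949 -0.0884 -0.5923]
 [-0.0019  0.2928 -0.9562  0.3842]
 [ 0.      0.      0.      1.    ]]
```

View pics/side0.png

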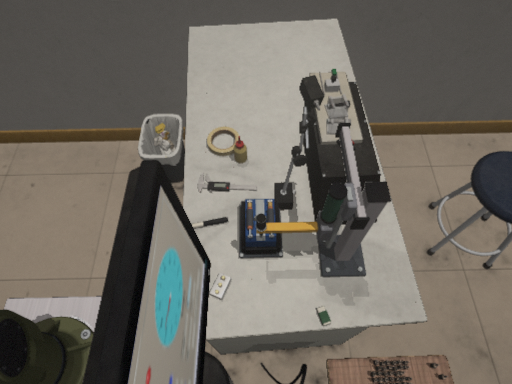

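View pics/top0.png

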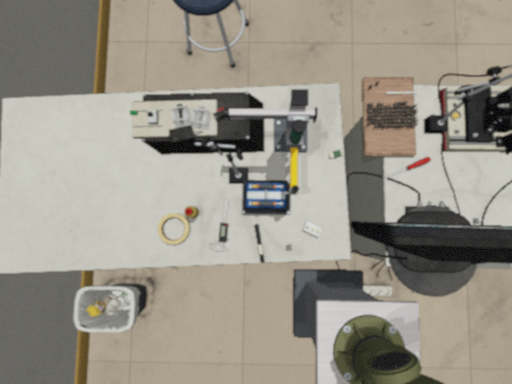

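View pics/wrist0.png

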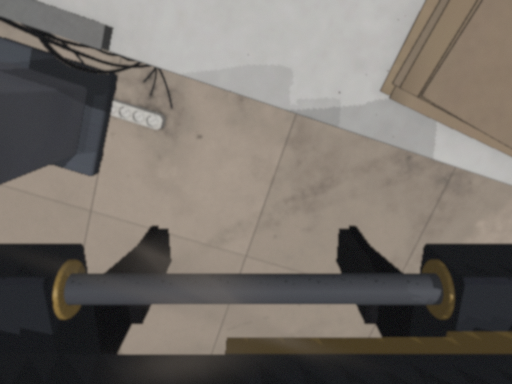

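```bash
cat > h.py <<'E'
import numpy as np, cv2
from cell import sensors, vision, env
np.set_printoptions(precision=4,suppress=True)
def ray(c,u,v):
    K,T=np.array(c["K"]),np.array(c["pose"])
    d=T[:3,:3]@np.linalg.solve(K,[u,v,1.]); return T[:3,3],d
def plane(c,u,v,z):
    o,d=ray(c,u,v); return o+d*(z-o[2])/d[2]
def plx(c,u,v,ax,val):
    o,d=ray(c,u,v); return o+d*(val-o[ax])/d[ax]
def proj(c,p):
    K,T=np.array(c["K"]),np.array(c["pose"])
    q=K@(T[:3,:3].T@(np.array(p)-T[:3,3])); return q[:2]/q[2]
def crop(img,x0,y0,x1,y1,s,name):
    cv2.imwrite(name,cv2.resize(img[y0:y1,x0:x1],None,fx=s,fy=s,interpolation=cv2.INTER_CUBIC))
E
python3 - <<'E'
from h import *
crop(cv2.imread("pics/side0.png"),180,140,400,290,3.6,"pics/side0c.png")
crop(cv2.imread("pics/top0.png"),190,80,350,200,5,"pics/top0c.png")
c=vision.get_calibration("top")
for uv in [(385,225),(511,250),(363,80),(413,155),(350,260),(340,85),(0,270),(385,165)]: print(uv,plane(c,*uv,0),plane(c,*uv,.4))
E
```

```text
(385, 225) [ 0.3895 -0.0584  0.    ] [0.382 0.076 0.4  ]
(511, 250) [ 0.3161 -0.4551  0.    ] [ 0.3346 -0.1802  0.4   ]
(363, 80) [0.8736 0.0049 0.    ] [0.6947 0.1169 0.4   ]
(413, 155) [ 0.6194 -0.1545  0.    ] [0.5306 0.0139 0.4   ]
(350, 260) [0.2768 0.055  0.    ] [0.3092 0.1492 0.4   ]
(340, 85) [0.8555 0.082  0.    ] [0.683  0.1667 0.4   ]
(0, 270) [0.2276 1.1782 0.    ] [0.2775 0.8749 0.4   ]
(385, 165) [ 0.5851 -0.0625  0.    ] [0.5084 0.0734 0.4   ]
```

View pics/side0c.png

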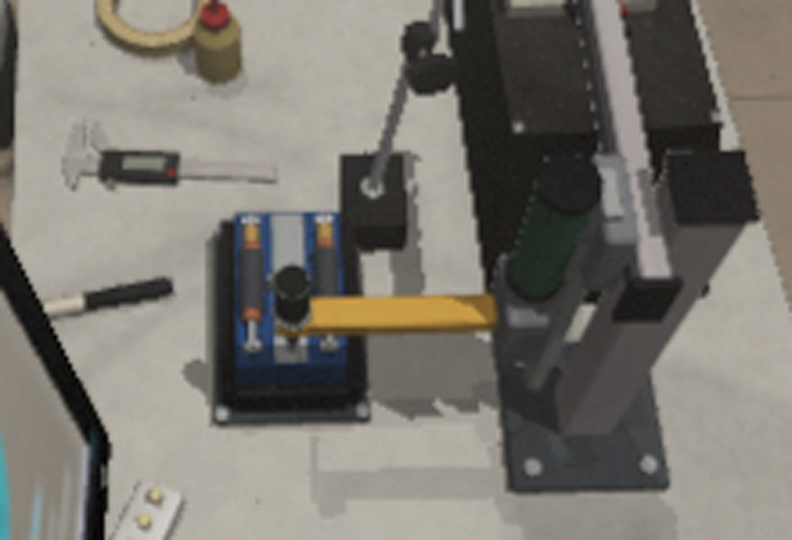

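View pics/top0c.png

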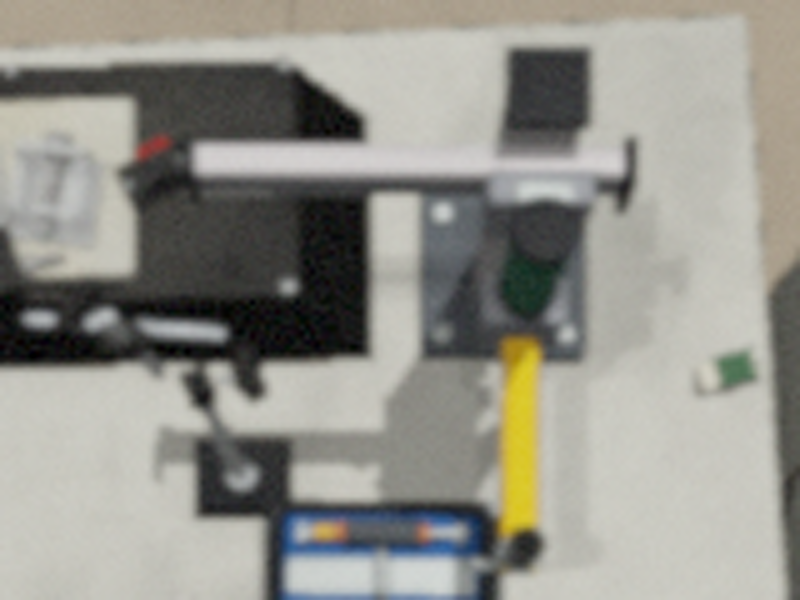

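```bash
python3 - <<'E'
from h import *
crop(cv2.imread("pics/side0.png"),0,130,260,384,2.3,"pics/side0d.png")
crop(cv2.imread("pics/top0.png"),280,180,512,384,2.9,"pics/top0d.png")
E
```

```text
(no output)
```

View pics/side0d.png

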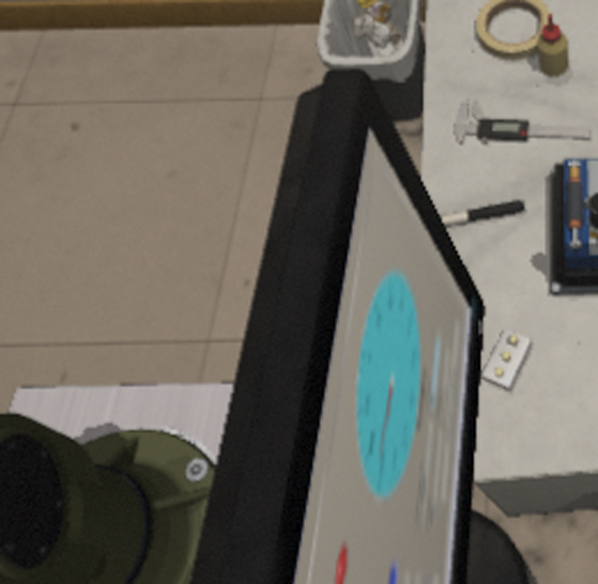

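View pics/top0d.png

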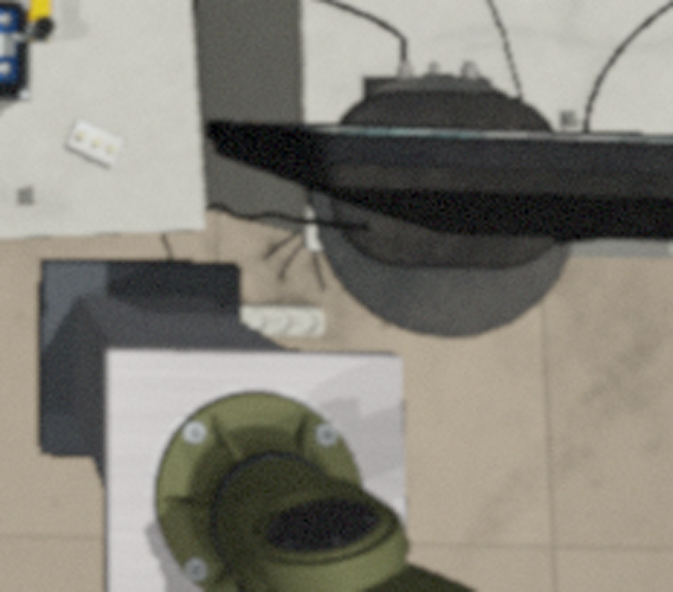

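```bash
cat >> h.py <<'E'
def tri(pairs):
    A=np.zeros((3,3));b=np.zeros(3);L=[]
    for c,u,v in pairs:
        o,d=ray(c,u,v);d=d/np.linalg.norm(d);P=np.eye(3)-np.outer(d,d);A+=P;b+=P@o;L.append((o,P))
    x=np.linalg.solve(A,b); return x,[np.linalg.norm(P@(x-o)) for o,P in L]
E
python3 - <<'E'
from h import *
t=vision.get_calibration("top");s=vision.get_calibration("side")
def f(a,b): return tri([(t,280+a[0]/2.9,180+a[1]/2.9),(s,b[0]/2.3,130+b[1]/2.3)])
print("corner",f((207,124),(368,80)))
print("corner bottom",f((207,124),(482,310)))
T=cv2.imread("pics/top0.png");S=cv2.imread("pics/side0.png")
crop(T,230,130,330,245,5,"pics/top0e.png"); crop(S,225,180,345,265,6.5,"pics/side0e.png")
E
```

```text
corner (array([0.3713, 0.1762, 0.5451]), [np.float64(0.011735736162103392), np.float64(0.011735736162103333)])
corner bottom (array([0.3889, 0.1271, 0.3218]), [np.float64(0.0014294823243161158), np.float64(0.0014294823243159703)])
```

View pics/top0e.png

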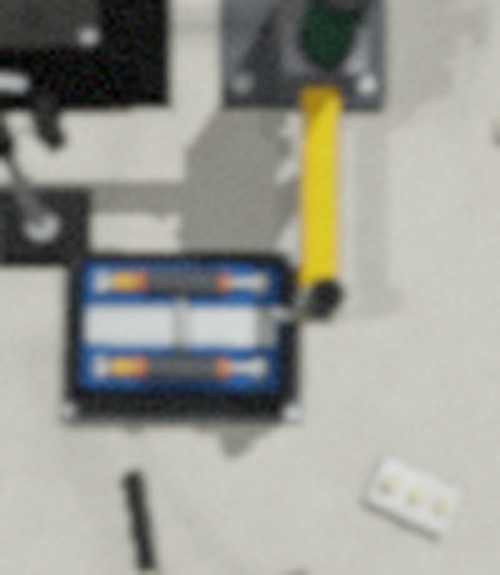

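View pics/side0e.png

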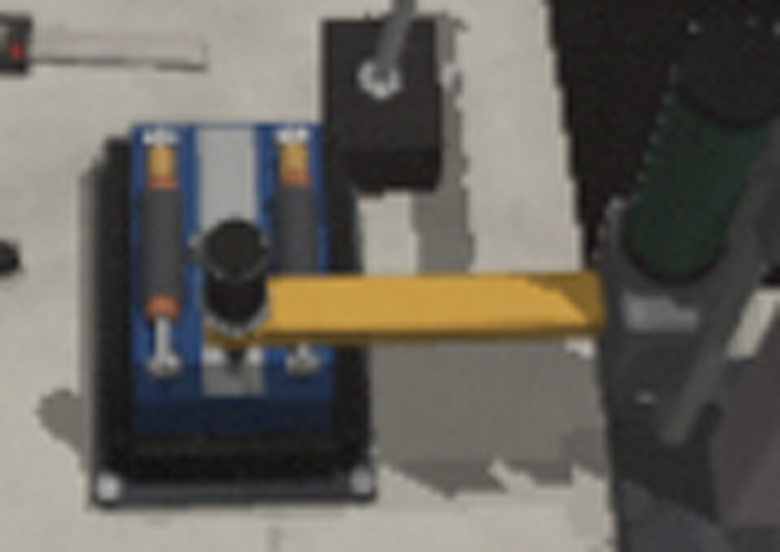

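```bash
python3 - <<'E'
from h import *
t=vision.get_calibration("top");s=vision.get_calibration("side")
def f(a,b): return tri([(t,280+a[0]/2.9,180+a[1]/2.9),(s,b[0]/2.3,130+b[1]/2.3)])
for a in [(330,190),(335,130),(440,232),(340,185)]:
  for b in [(370,85),(345,72),(305,92),(370,130)]: print(a,b,*f(a,b))
T0=(230,130,5);S0=(225,180,6.5)
def g(a,b):
    return tri([(t,230+a[0]/5,130+a[1]/5),(s,225+b[0]/6.5,180+b[1]/6.5)])
print("knobtop",g((323,298),(235,245)))
print("arm free lower? ", plane(t,230+323/5,130+298/5,.238), plane(s,225+235/6.5,180+245/6.5,.238))
print("nestbolts",g((68,411),(109,487)),)
for a in [(68,411),(292,411)]: print(plane(t,230+a[0]/5,130+a[1]/5,.005))
for a in [(109,487),(361,482)]: print(plane(s,225+a[0]/6.5,180+a[1]/6.5,.005))
print("strip corners top z?",[plane(t,230+a[0]/5,130+a[1]/5,.055) for a in [(85,307),(85,346),(272,307),(272,346)]])
print("carrier blue corners",[plane(t,230+a[0]/5,130+a[1]/5,.055) for a in [(80,265),(280,265),(80,392),(280,392)]])
print("side strip far",[plane(s,225+a[0]/6.5,180+a[1]/6.5,.055) for a in [(198,127),(255,127),(135,125),(325,125),(133,403),(333,403),(203,395),(263,395)]])
E
```

```text
(330, 190) (370, 85) [0.3623 0.1335 0.5946] [np.float64(0.015205223316258681), np.float64(0.015205223316258686)]
(330, 190) (345, 72) [0.3582 0.1354 0.6027] [np.float64(0.010792617652363529), np.float64(0.010792617652363442)]
(330, 190) (305, 92) [0.3498 0.1308 0.5977] [np.float64(0.0021926799176133164), np.float64(0.002192679917613347)]
(330, 190) (370, 130) [0.3596 0.1251 0.5721] [np.float64(0.013391431614680666), np.float64(0.01339143161468084)]
(335, 130) (370, 85) [0.3796 0.1294 0.6044] [np.float64(0.0009801295628665756), np.float64(0.0009801295628665539)]
(335, 130) (345, 72) [0.3757 0.1311 0.613 ] [np.float64(0.0030334072157529542), np.float64(0.003033407215753074)]
(335, 130) (305, 92) [0.3682 0.1264 0.6104] [np.float64(0.011347573177490357), np.float64(0.011347573177490302)]
(335, 130) (370, 130) [0.3779 0.1211 0.5838] [np.float64(0.001321987463098089), np.float64(0.0013219874630981214)]
(440, 232) (370, 85) [0.3606 0.1026 0.6403] [np.float64(0.030941174267949026), np.float64(0.03094117426794894)]
(440, 232) (345, 72) [0.357  0.1048 0.6454] [np.float64(0.026968171034852446),
[... 977 characters left out ...]
(0.02119934801126282)])
[0.4242 0.3969 0.005 ]
[0.4262 0.2524 0.005 ]
[0.4272 0.2555 0.005 ]
[0.5269 0.2552 0.005 ]
strip corners top z? [array([0.4864, 0.3842, 0.055 ]), array([0.4621, 0.3838, 0.055 ]), array([0.4879, 0.2683, 0.055 ]), array([0.4636, 0.2681, 0.055 ])]
carrier blue corners [array([0.5126, 0.3878, 0.055 ]), array([0.5142, 0.2635, 0.055 ]), array([0.4335, 0.3863, 0.055 ]), array([0.4352, 0.2629, 0.055 ])]
side strip far [array([0.4654, 0.3894, 0.055 ]), array([0.4886, 0.3888, 0.055 ]), array([0.4399, 0.391 , 0.055 ]), array([0.517, 0.389, 0.055]), array([0.4386, 0.2709, 0.055 ]), array([0.5146, 0.269 , 0.055 ]), array([0.4653, 0.2735, 0.055 ]), array([0.4882, 0.2729, 0.055 ])]
```

```bash
python3 - <<'E'
from h import *
t=vision.get_calibration("top");s=vision.get_calibration("side")
T=cv2.imread("pics/top0.png");S=cv2.imread("pics/side0.png")
crop(T,130,80,280,200,5,"pics/top0f.png"); crop(S,260,60,400,220,3.7,"pics/side0f.png")
print("base",tri([(t,238,175.5),(s,283.5,192)]))
for a in [(229.4,157),(239.6,155.6)]:
  for b in [(295.3,150.6),(299.4,160)]: print(tri([(t,*a),(s,*b)]))
E
```

```text
base (array([0.5392, 0.4142, 0.0473]), [np.float64(0.0020938584698203325), np.float64(0.002093858469820214)])
(array([0.5589, 0.4227, 0.2233]), [np.float64(4.2452371968242536e-05), np.float64(4.245237196856325e-05)])
(array([0.5709, 0.4282, 0.1766]), [np.float64(0.0022075361397917805), np.float64(0.0022075361397918968)])
(array([0.5536, 0.3923, 0.2652]), [np.float64(0.000368016975651799), np.float64(0.0003680169756518093)])
(array([0.5645, 0.3959, 0.2237]), [np.float64(0.0016323415893375623), np.float64(0.0016323415893372947)])
```

View pics/top0f.png

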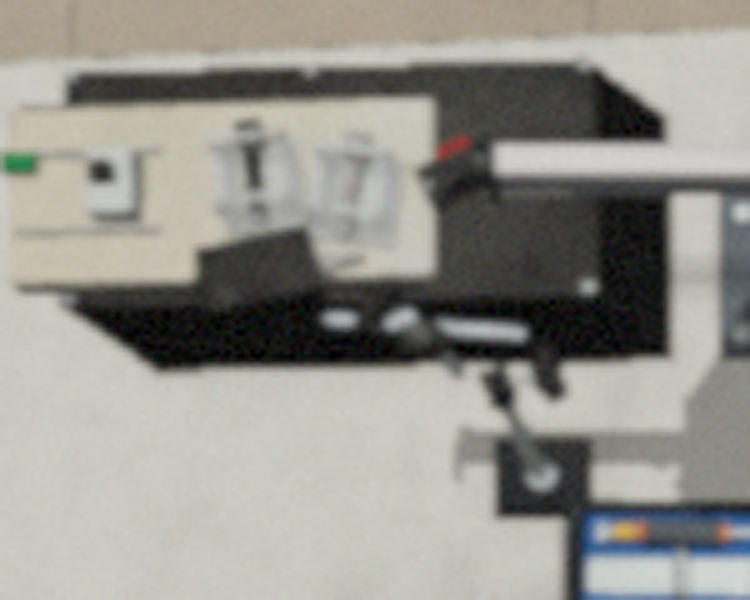

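View pics/side0f.png

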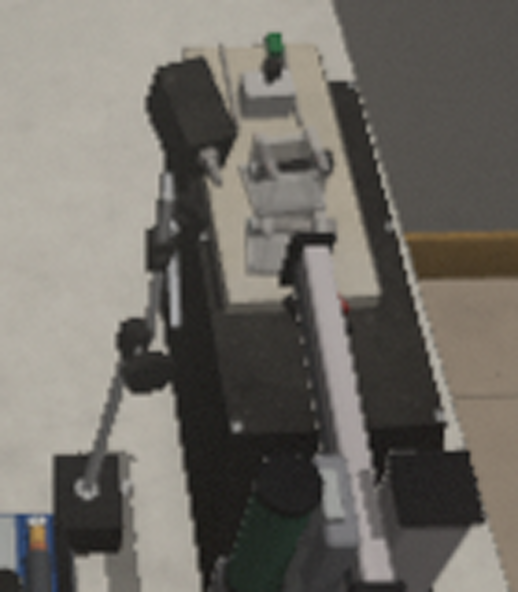

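```bash
python3 -m inch '{"dp":[[0,0,-0.06],[0,0,-0.06],[0,0,-0.06],[0,0,-0.06]],"turn":[0,0,0,0]}' -1 40; python3 -c "
from h import *
o=sensors.get_obs();print(o['qpos'],o['tool_pos'],o['tool_rot'],o['force'])"
```

```text
time_s: 0.65
tool_pos: [0.1998, -0.6181, 0.4644]
tool_rot: [180.0, -0.0, -72.1]
force: [0.7, -1.3, -0.2]
grip_width: 0.0873
[ 71.9054  19.5862  -3.3793  54.25     1.1841 106.1839  -3.0283] [ 0.1998 -0.6181  0.4644] [179.9956  -0.0083 -72.0798] [ 0.7321 -1.2892 -0.1653]
```

```bash
python3 - <<'E'
from h import *
T=vision.read_camera("top");W=vision.read_camera("wrist");S=vision.read_camera("side")
crop(T,340,40,512,240,3,"pics/top1.png"); cv2.imwrite("pics/wrist1.png",W);cv2.imwrite("pics/side1.png",S)
E
```

```text
(no output)
```

View pics/top1.png

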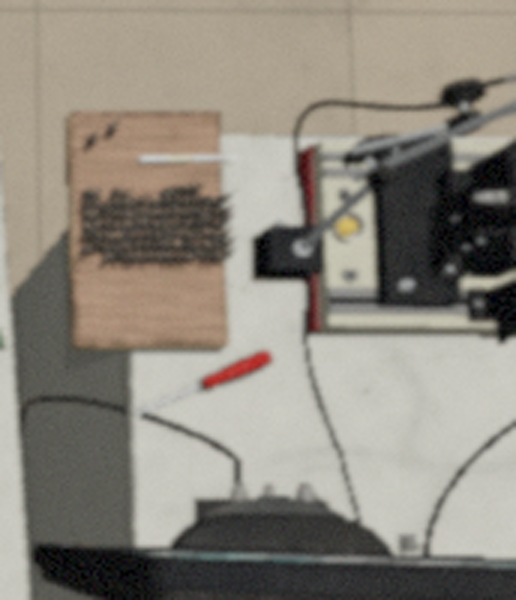

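View pics/wrist1.png

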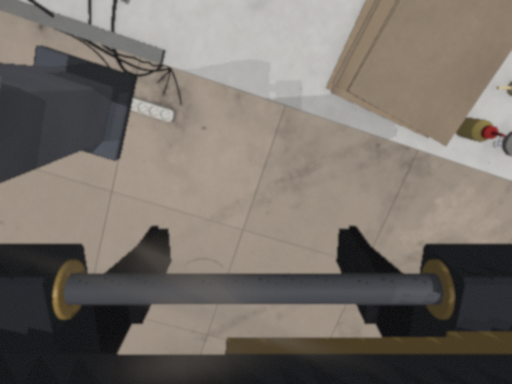

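View pics/side1.png

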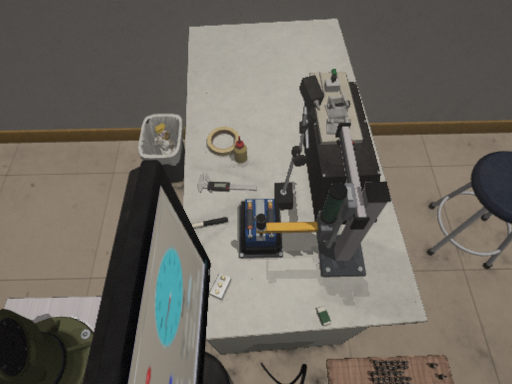

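```bash
python3 - <<'E'
from h import *
w=vision.get_calibration("wrist");print(w["pose"])
for x in (.35,.385):
  for z in (.32,.61):
    for y in (-.5,-.45,-.4,-.35,-.3,-.25): print(x,z,y,proj(w,(x,y,z)))
for uv in [(150,110),(60,110),(0,10),(165,50),(190,75),(511,183),(330,90),(440,145),(490,130)]: print(uv,plane(w,*uv,0),plane(w,*uv,-.7))
E
```

```text
[[ 0.3078 -0.9105 -0.2761  0.2767]
 [-0.9514 -0.2924 -0.0966 -0.5921]
 [ 0.0073  0.2924 -0.9563  0.6294]
 [ 0.      0.      0.      1.    ]]
0.35 0.32 -0.5 [166.6129 -49.027 ]
0.35 0.32 -0.45 [102.6811 -72.5518]
0.35 0.32 -0.4 [ 36.3465 -96.9608]
0.35 0.32 -0.35 [ -32.529  -122.3048]
0.35 0.32 -0.3 [-104.0942 -148.6385]
0.35 0.32 -0.25 [-178.5099 -176.021 ]
0.35 0.61 -0.5 [2367.8503 3407.439 ]
0.35 0.61 -0.45 [2764.143  2724.0091]
0.35 0.61 -0.4 [2971.3379 2366.6893]
0.35 0.61 -0.35 [3098.7106 2147.0277]
0.35 0.61 -0.3 [3184.9382 1998.3231]
0.35 0.61 -0.25 [3247.1851 1890.9747]
0.385 0.32 -0.5 [ 177.7399 -100.473 ]
0.385 0.32 -0.45 [ 111.5723 -125.8842]
0.385 0.32 -0.4 [  42.8207 -152.2879]
0.385 0.32 -0.35 [ -28.6693 -179.7432]
0.385 0.32 -0.3 [-103.0646 -208.3142]
0.385 0.32 -0.25 [-180.546  -238.0704]
0.385 0.61 -0.5 [1176.2021 2411.2223]
0.385 0.61 -0.45 [1649.356  2182.9867]
0.385 0.61 -0.4 [1969.6701 2028.4765]
0.385 0.61 -0.35 [2200.903  1916.9366]
0.385 0.61 -0.3 [2375.679  1832.6297]
0.385 0.61 -0.25 [2512.4251 1766.6674]
(150, 110) [ 0.1772 -0.4349  0.    ] [ 0.0664 -0.2601 -0.7   ]
(60, 110) [ 0.1279 -0.2823  0.    ] [-0.0377  0.0624 -0.7   ]
(0, 10) [ 0.259  -0.1641  0.    ] [ 0.2393  0.3119 -0.7   ]
(165, 50) [ 0.2829 -0.4368  0.    ] [ 0.2897 -0.264  -0.7   ]
(190, 75) [ 0.2568 -0.4877  0.    ] [ 0.2346 -0.3715 -0.7   ]
(511, 183) [ 0.2557 -1.124   0.    ] [ 0.2322 -1.7156 -0.7   ]
(330, 90) [ 0.3085 -0.7292  0.    ] [ 0.3438 -0.8816 -0.7   ]
(440, 145) [ 0.28   -0.9599  0.    ] [ 0.2837 -1.369  -0.7   ]
(490, 130) [ 0.3332 -1.0348  0.    ] [ 0.396  -1.5271 -0.7   ]
```

```bash
python3 -m inch '{"dp":[[0.017,-0.0523,0],[0.017,-0.0523,0],[0.017,-0.0523,0],[0.017,-0.0523,0],[0.017,-0.0523,0],[0,0,0]],"turn":[0,0,0,0,0,0]}' -1 40; python3 -c "
from h import *
o=sensors.get_obs();print(o['qpos'],o['tool_pos'],o['tool_rot'],o['force'])
cv2.imwrite('pics/wrist2.png',vision.read_camera('wrist'))
cv2.imwrite('pics/top2.png',vision.read_camera('top'))"
```

```text
time_s: 1.55
tool_pos: [0.4798, -0.6162, 0.4508]
tool_rot: [179.9, 0.3, -71.7]
force: [-0.3, -0.0, -0.7]
grip_width: 0.0871
[ 49.2086  44.2624   4.4907  18.6054  -3.5126 117.5131 -20.899 ] [ 0.4798 -0.6162  0.4508] [179.8722   0.3118 -71.7213] [-0.2948 -0.009  -0.7495]
```

View pics/wrist2.png

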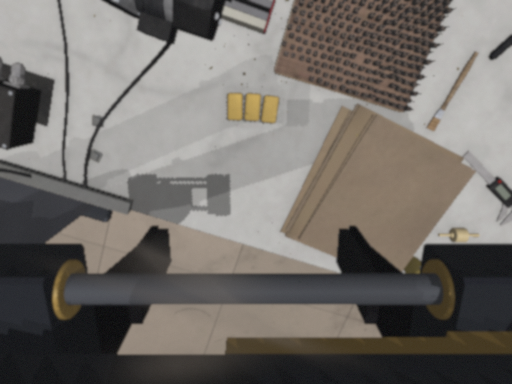

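View pics/top2.png

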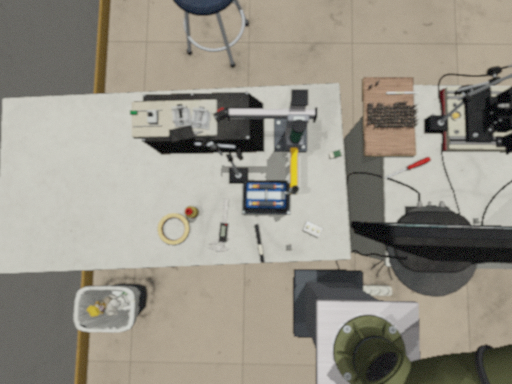

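```bash
python3 - <<'E'
from h import *
w2=vision.get_calibration("wrist")
w1={"K":w2["K"],"pose":np.array([[ 0.3078,-0.9105,-0.2761,0.2767],[-0.9514,-0.2924,-0.0966,-0.5921],[0.0073,0.2924,-0.9563,0.6294],[0,0,0,1]])}
print(w2["pose"])
for a in [(165,50),(163,62)]:
  for b in [(131,203),(128,212)]: print(tri([(w1,*a),(w2,*b)]))
E
```

```text
[[ 0.3085 -0.909  -0.2803  0.5515]
 [-0.9512 -0.2951 -0.0898 -0.591 ]
 [-0.0011  0.2943 -0.9557  0.6187]
 [ 0.      0.      0.      1.    ]]
(array([ 0.2826, -0.4438,  0.0297]), [np.float64(0.00026715685523316825), np.float64(0.00026715685523311745)])
(array([ 0.2822, -0.4525,  0.0676]), [np.float64(0.0009188594188154276), np.float64(0.0009188594188153734)])
(array([ 0.2627, -0.4336, -0.0138]), [np.float64(0.000978495735843801), np.float64(0.0009784957358439036)])
(array([ 0.2637, -0.4436,  0.0296]), [np.float64(0.0016271312078136486), np.float64(0.0016271312078136757)])
```

```bash
python3 - <<'E'
from h import *
w=vision.get_calibration("wrist")
for z in (.32,.61):
    for y in (-.5,-.45,-.4,-.35,-.3,-.25,-.2,-.15,-.1): print(z,y,proj(w,(.365,y,z)), (np.array(w["pose"])[:3,:3].T@(np.array([.365,y,z])-np.array(w["pose"])[:3,3]))[2])
for uv in [(10,110),(50,130),(160,20),(130,205),(0,180),(0,240)]: print(uv,plane(w,*uv,0),plane(w,*uv,.32),plx(w,*uv,0,.365))
E
```

```text
0.32 -0.5 [103.5046 244.8347] 0.32954384230089173
0.32 -0.45 [ 51.2224 230.0423] 0.325053262826719
0.32 -0.4 [ -2.5246 214.8354] 0.32056268335254623
0.32 -0.35 [-57.7988 199.1964] 0.3160721038783734
0.32 -0.3 [-114.6663  183.1067] 0.31158152440420067
0.32 -0.25 [-173.197   166.5463] 0.30709094493002786
0.32 -0.2 [-233.4648  149.4945] 0.3026003654558551
0.32 -0.15 [-295.5483  131.929 ] 0.29810978598168236
0.32 -0.1 [-359.5307  113.8261] 0.29361920650750956
0.61 -0.5 [-690.7368 1105.3958] 0.05238997531969812
0.61 -0.45 [-1119.9931  1085.6896] 0.04789939584552534
0.61 -0.4 [-1638.0612  1061.9063] 0.04340881637135258
0.61 -0.35 [-2275.6838  1032.6346] 0.0389182368971798
0.61 -0.3 [-3079.6434   995.7267] 0.03442765742300703
0.61 -0.25 [-4124.7918   947.7463] 0.02993707794883426
0.61 -0.2 [-5538.8178   882.8317] 0.025446498474661492
0.61 -0.15 [-7558.8584   790.0963] 0.02095591900048872
0.61 -0.1 [-10680.7473    646.7777] 0.016465339526315948
(10, 110) [ 0.3742 -0.1966  0.    ] [ 0.4659 -0.4006  0.32  ] [ 0.365  -0.1761 -0.0321]
(50, 130) [ 0.3607 -0.2688  0.    ] [ 0.4594 -0.4355  0.32  ] [ 0.365  -0.276   0.0139]
(160, 20) [ 0.5968 -0.4149  0.    ] [ 0.5733 -0.506   0.32  ] [ 0.365  -1.3162  3.1658]
(130, 205) [ 0.2644 -0.4351  0.    ] [ 0.4129 -0.5158  0.32  ] [ 0.365  -0.4898  0.2169]
(0, 180) [ 0.2381 -0.1929  0.    ] [ 0.4002 -0.3988  0.32  ] [ 0.365  -0.3541  0.2506]
(0, 240) [ 0.1123 -0.2054  0.    ] [ 0.3395 -0.4049  0.32  ] [ 0.365  -0.4273  0.356 ]
```

```bash
python3 -m inch '{"dp":[[0,0,0.005],[0,0,0.005],[0,0,0],[0,0,0],[0,0,0],[0,0,0],[0,0,0],[0,0,0]],"turn":[-10.7,-10.7,-10.7,-10.7,-10.7,-10.7,-10.7,-10.7]}' -1 40;python3 -m inch '{"dp":[[0,0,0],[0,0,0],[0,0,0],[0,0,0],[0,0,0],[0,0,0],[0,0,0],[0,0,0]],"turn":[-10.7,-10.7,-10.7,-10.7,-10.7,-10.7,-10.7,-1.7]}' -1 40; python3 -c "
from h import *
o=sensors.get_obs();print(o['qpos'],o['tool_pos'],o['tool_rot'],o['force'])
cv2.imwrite('pics/wrist3.png',vision.read_camera('wrist'))"
```

```text
time_s: 2.65
tool_pos: [0.4712, -0.6173, 0.4518]
tool_rot: [179.7, -0.1, 13.7]
force: [0.3, -0.6, 0.2]
grip_width: 0.0872
time_s: 3.65
tool_pos: [0.4717, -0.6171, 0.4517]
tool_rot: [179.8, 0.3, 90.0]
force: [0.4, -0.2, -0.5]
grip_width: 0.0868
[ 53.6285  42.1369 -11.9824  22.1485   8.9554 115.758  138.6546] [ 0.4717 -0.6171  0.4517] [179.8206   0.2519  90.009 ] [ 0.4036 -0.1737 -0.4501]
```

View pics/wrist3.png

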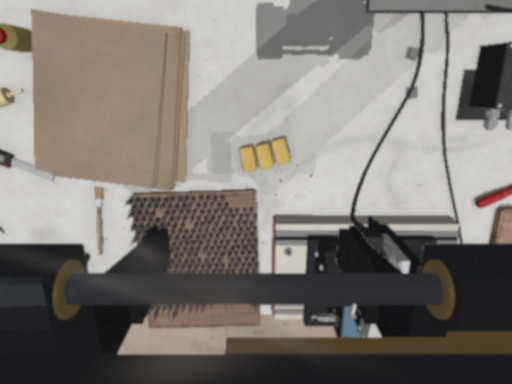

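```bash
python3 - <<'E'
from h import *
w=vision.get_calibration("wrist");print(np.array(w["pose"])[:3,3])
for uv in [(275,218),(458,218),(275,315),(310,235),(330,320),(370,5),(490,80),(511,45)]: print(uv,plane(w,*uv,0),plane(w,*uv,.1),plane(w,*uv,.3))
E
python3 -m inch '{"dp":[[0.05,0.01,0],[0.05,0.01,0],[0.05,0.01,0],[0,0,0]],"turn":[0,0,0,0]}' -1 40; python3 -c "
from h import *
o=sensors.get_obs();print(o['qpos'],o['tool_pos'],o['tool_rot'],o['force'])
w=vision.get_calibration('wrist');print(repr(w['pose']))
cv2.imwrite('pics/wrist4.png',vision.read_camera('wrist'))"
```

```text
[ 0.391  -0.6152  0.6138]
(275, 218) [ 0.6412 -0.5759  0.    ] [ 0.6004 -0.5823  0.1   ] [ 0.5189 -0.5951  0.3   ]
(458, 218) [ 0.6406 -0.2248  0.    ] [ 0.5999 -0.2884  0.1   ] [ 0.5186 -0.4156  0.3   ]
(275, 315) [ 0.8617 -0.5718  0.    ] [ 0.785  -0.5788  0.1   ] [ 0.6316 -0.593   0.3   ]
(310, 235) [ 0.6768 -0.5069  0.    ] [ 0.6302 -0.5245  0.1   ] [ 0.5371 -0.5598  0.3   ]
(330, 320) [ 0.8739 -0.4548  0.    ] [ 0.7952 -0.481   0.1   ] [ 0.6379 -0.5332  0.3   ]
(370, 5) [ 0.2731 -0.4304  0.    ] [ 0.2923 -0.4605  0.1   ] [ 0.3307 -0.5207  0.3   ]
(490, 80) [ 0.3879 -0.2149  0.    ] [ 0.3884 -0.2801  0.1   ] [ 0.3894 -0.4106  0.3   ]
(511, 45) [ 0.3327 -0.1915  0.    ] [ 0.3422 -0.2605  0.1   ] [ 0.3612 -0.3986  0.3   ]
time_s: 4.2
tool_pos: [0.5044, -0.4616, 0.4519]
tool_rot: [179.7, 0.2, 90.4]
force: [0.8, -0.4, -0.1]
grip_width: 0.0871
[ 49.0436  24.5042 -15.4344  49.5722   6.5922 106.2731 127.1978] [ 0.5044 -0.4616  0.4519] [179.7242   0.1827  90.3646] [ 0.7977 -0.3839 -0.104 ]
array([[-0.0065,  0.9549,  0.2968,  0.4232],
       [ 1.    ,  0.0071, -0.001 , -0.4604],
       [-0.0031,  0.2968, -0.9549,  0.6142],
       [ 0.    ,  0.    ,  0.    ,  1.    ]])
```

View pics/wrist4.png

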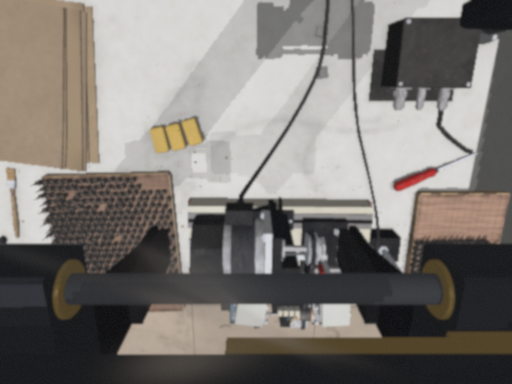

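```bash
python3 - <<'E'
from h import *
w=vision.get_calibration("wrist")
for uv in [(463,15),(475,28),(511,28)]: print(uv,plx(w,*uv,0,.385),plx(w,*uv,0,.365))
E
python3 -m inch '{"dp":[[0.04,0.0045,-0.005],[0.04,0.005,-0.005],[0.04,0.005,-0.005],[0.0,0.0,0]],"turn":[0,0,0,0]}' -1 40; python3 -c "
from h import *
o=sensors.get_obs();print(o['qpos'],o['tool_pos'],o['tool_rot'],o['force'])
cv2.imwrite('pics/wrist5.png',vision.read_camera('wrist'))
cv2.imwrite('pics/top5.png',vision.read_camera('top'))"
```

```text
(463, 15) [ 0.385  -0.3427  0.3938] [ 0.365  -0.278   0.2755]
(475, 28) [ 0.385  -0.3054  0.344 ] [ 0.365  -0.2206  0.1989]
(511, 28) [ 0.385  -0.2799  0.3444] [ 0.365  -0.1814  0.1996]
time_s: 4.75
tool_pos: [0.5181, -0.3446, 0.4661]
tool_rot: [179.7, 0.2, 90.2]
force: [0.3, 0.2, 0.9]
grip_width: 0.0869
[ 43.8877  16.326  -18.1186  58.8673   5.2775 105.1488 118.1031] [ 0.5181 -0.3446  0.4661] [179.7098   0.2339  90.2329] [0.2523 0.1905 0.9482]
```

View pics/wrist5.png

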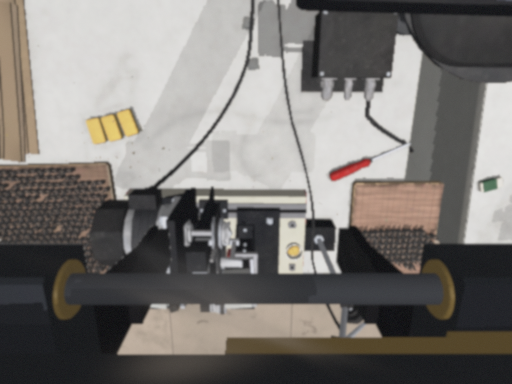

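View pics/top5.png

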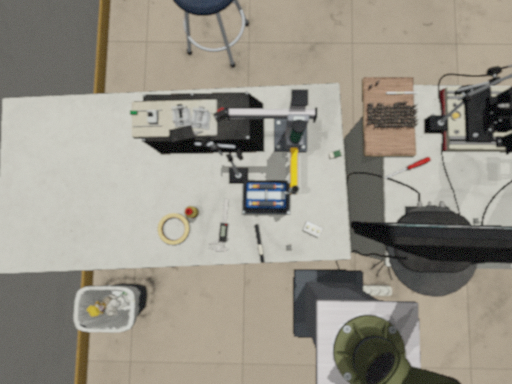

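```bash

python3 -m inch '{"dp":[[0.04,0,-0.01],[0.04,0,-0.01],[0.04,0,-0.01],[0.0,0.0,0]],"turn":[0,0,0,0]}' -1 40; python3 -c "
from h import *
o=sensors.get_obs();print(o['qpos'],o['tool_pos'],o['tool_rot'],o['force'])
cv2.imwrite('pics/top6.png',vision.read_camera('top'))
cv2.imwrite('pics/side6.png',vision.read_camera('side'))"
```

```text
time_s: 5.35
tool_pos: [0.5175, -0.2254, 0.4953]
tool_rot: [179.7, 0.2, 90.2]
force: [0.9, -0.7, -0.4]
grip_width: 0.087
[ 38.1645   9.9067 -21.5584  63.237    3.9273 107.1702 108.3063] [ 0.5175 -0.2254  0.4953] [179.7241   0.2185  90.225 ] [ 0.8916 -0.6725 -0.4389]
```

View pics/top6.png

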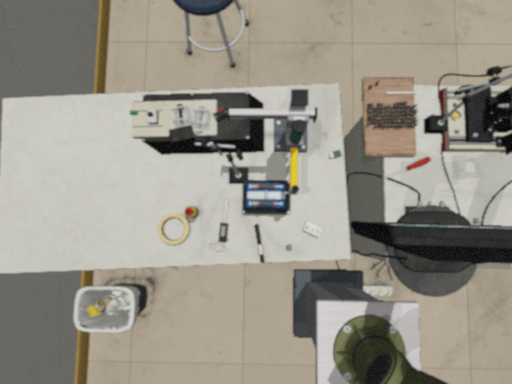

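View pics/side6.png

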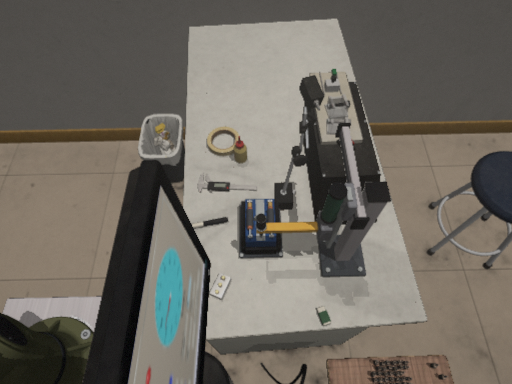

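```bash

python3 -m inch '{"dp":[[0.05,0,0],[0.05,0,0],[0.05,0,0],[0,0,0]],"turn":[0,0,0,0]}' -1 40;python3 -m inch '{"dp":[[0.05,0,0],[0.05,0,0],[0.05,0,0],[0,0,0]],"turn":[0,0,0,0]}' -1 40; python3 -c "
from h import *
o=sensors.get_obs();print(o['qpos'],o['tool_pos'],o['tool_rot'],o['force'])
cv2.imwrite('pics/top7.png',vision.read_camera('top'))"
```

```text
time_s: 5.95
tool_pos: [0.517, -0.0745, 0.4933]
tool_rot: [179.9, 0.1, 90.4]
force: [0.2, -0.4, -0.4]
grip_width: 0.0872
time_s: 6.45
tool_pos: [0.5168, 0.0749, 0.4923]
tool_rot: [179.9, 0.1, 90.3]
force: [0.1, -0.9, -0.6]
grip_width: 0.0873
[ 20.1885   5.3474 -34.8461  69.0221   3.327  106.5038  76.7377] [0.5168 0.0749 0.4923] [179.9129   0.1197  90.3291] [ 0.1152 -0.9006 -0.5515]
```

View pics/top7.png

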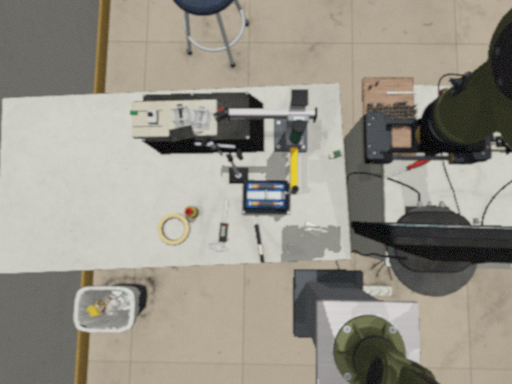

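```bash

python3 -m inch '{"dp":[[0.045,0,0],[0.045,0,0],[0.045,0,0],[0.045,0,0],[0.045,-0.02,0],[0,-0.02,0],[0,0,0]],"turn":[0,0,0,0,0,0,0]}' -1 40; python3 -c "
from h import *
o=sensors.get_obs();print(o['qpos'],o['tool_pos'],o['tool_rot'],o['force'])
print(repr(vision.get_calibration('wrist')['pose']))
for n in ('top','side','wrist'): cv2.imwrite(f'pics/{n}8.png',vision.read_camera(n))"
```

```text
time_s: 7.38
tool_pos: [0.4773, 0.2961, 0.492]
tool_rot: [179.8, 0.3, 89.9]
force: [0.8, -0.5, -0.1]
grip_width: 0.0868
[ -0.0573  12.3412 -44.4423  63.2414   9.3744 107.707   48.9718] [0.4773 0.2961 0.492 ] [179.8147   0.2653  89.9348] [ 0.8114 -0.5303 -0.0743]
array([[ 0.001 ,  0.9554,  0.2953,  0.3963],
       [ 1.    ,  0.0004, -0.0046,  0.2982],
       [-0.0045,  0.2953, -0.9554,  0.6543],
       [ 0.    ,  0.    ,  0.    ,  1.    ]])
```

View pics/top8.png

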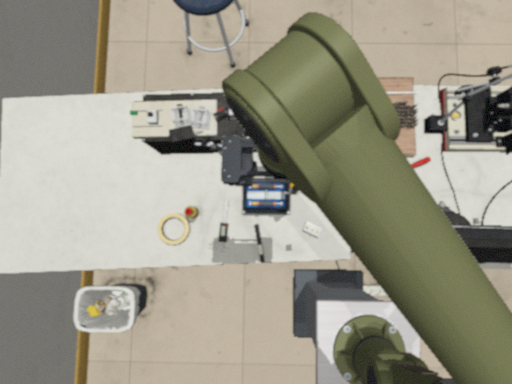

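View pics/side8.png

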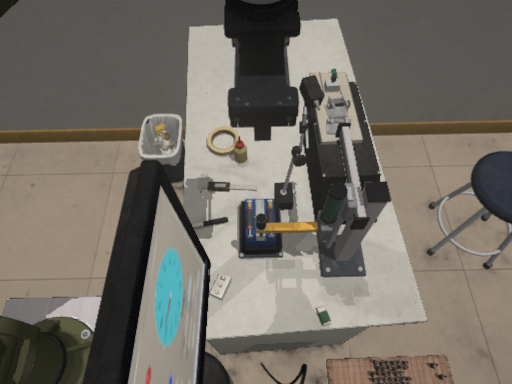

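View pics/wrist8.png

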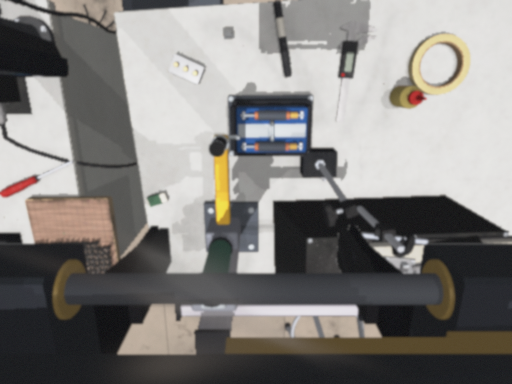

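```bash
python3 - <<'E'
from h import *
t=vision.get_calibration("top");s=vision.get_calibration("side")
print("deck",tri([(t,217.4,136),(s,320.8,141)]))
print("box top near corner",tri([(t,194.5,134.5),(s,260+235/3.7,60+130/3.7)]), tri([(t,191,125),(s,260+205/3.7,60+60/3.7)]))
print("box l",tri([(t,130+205/5,80+300/5),(s,260+175/3.7,60+145/3.7)]))
T=cv2.imread("pics/wrist8.png"); crop(T,190,80,370,180,4.4,"pics/wrist8c.png")
E
```

```text
deck (array([0.621 , 0.4583, 0.2098]), [np.float64(0.001890934643569616), np.float64(0.0018909346435695062)])
box top near corner (array([0.6058, 0.4984, 0.3149]), [np.float64(0.01189852777792308), np.float64(0.01189852777792291)]) (array([0.5942, 0.4919, 0.3784]), [np.float64(0.0030839553540394165), np.float64(0.0030839553540391467)])
box l (array([0.6015, 0.5792, 0.2242]), [np.float64(0.0012906158306383577), np.float64(0.0012906158306384716)])
```

View pics/wrist8c.png

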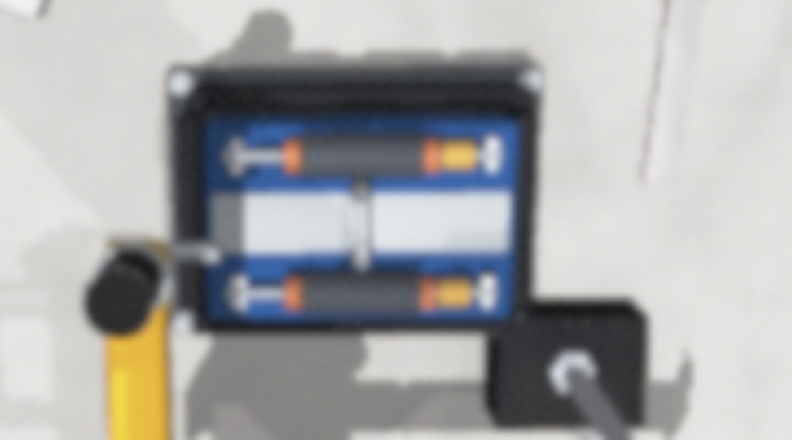

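```bash

python3 -m inch '{"dp":[[0.047,0,0.008],[0.047,0,0.008],[0.047,0,0.008],[0.047,0,0.008],[0.047,0,0.008],[0.047,0,0.008]],"turn":[0,0,0,0,0,0]}' -1 40; python3 -c "
from h import *
o=sensors.get_obs();print(o['qpos'])"
python3 -m inch '{"dp":[[0.025,-0.046,0],[0.025,-0.046,0],[0.025,-0.046,0],[0.025,-0.046,0],[0.025,-0.046,0],[0.025,-0.046,0]],"turn":[0,0,0,0,0,0]}' -1 40; python3 -c "
from h import *
o=sensors.get_obs();print(o['qpos'])"
```

```text
time_s: 8.28
tool_pos: [0.4785, 0.5798, 0.4416]
tool_rot: [179.8, 0.3, 89.8]
force: [2.0, -0.5, 0.2]
grip_width: 0.087
[-37.9279  39.4458 -42.9542  32.7578  28.4921 113.6039  28.356 ]
time_s: 9.02
tool_pos: [0.2008, 0.7299, 0.4408]
tool_rot: [179.8, 0.3, 89.9]
force: [0.2, 0.7, -0.4]
grip_width: 0.0871
[-62.7172  40.5427 -43.4064  31.0245  29.5502 114.3037   4.4473]
```

```bash

python3 -m inch '{"dp":[[0.012,-0.055,0],[0.008,-0.055,0],[0.004,-0.055,0],[0,-0.055,0],[-0.004,-0.055,0],[-0.01,-0.055,0],[-0.015,-0.055,0]],"turn":[0,0,0,0,0,0,0]}' -1 40; python3 -c "
from h import *
o=sensors.get_obs();print(o['qpos'])"
python3 -m inch '{"dp":[[-0.05,0.013,-0.01],[-0.05,0.013,-0.01],[-0.05,0.013,-0.01],[-0.05,0.013,-0.01],[-0.04,0.013,0],[0,0,0]],"turn":[0,0,0,0,0,0]}' -1 40; python3 -c "
from h import *
o=sensors.get_obs();print(o['qpos'])"
```

```text
time_s: 9.9
tool_pos: [-0.1851, 0.7246, 0.4393]
tool_rot: [179.8, 0.2, 89.9]
force: [0.6, 1.2, -0.2]
grip_width: 0.0869
[-90.5667  39.1933 -44.8672  34.071   29.0771 113.3411 -26.0561]
time_s: 10.65
tool_pos: [-0.118, 0.483, 0.4834]
tool_rot: [179.6, -0.0, 89.8]
force: [0.5, 0.2, 0.5]
grip_width: 0.0871
[-56.5885   2.6753 -52.3749  73.0239   2.5681 105.4328 -18.4697]
```

```bash

python3 -m inch '{"dp":[[0.004,0.05,0],[0.002,0.05,0],[-0.001,0.05,0],[-0.006,0.05,0],[-0.012,0.05,0],[-0.016,0.05,0],[-0.02,0.05,0],[-0.026,0.045,0]],"turn":[0,0,0,0,0,0,0,0]}' -1 40; python3 -c "
from h import *
o=sensors.get_obs();print(o['qpos'])"
```

```text
time_s: 11.65
tool_pos: [0.2787, 0.4094, 0.4818]
tool_rot: [179.9, 0.2, 90.0]
force: [-0.3, 0.5, 0.2]
grip_width: 0.0869
[-30.4661   1.0518 -28.9039  74.0119   0.7206 105.2442  30.824 ]
```

```bash

python3 -m inch '{"dp":[[-0.018,0.05,0.0],[-0.022,0.05,0.0],[-0.025,0.05,0.02],[-0.025,0.047,0.04],[0,0,0.04],[0,0,0]],"turn":[0,0,0,0,0,0]}' -1 40; python3 -c "
from h import *
o=sensors.get_obs();print(o['qpos'])
for n in ('top','side','wrist'): cv2.imwrite(f'pics/{n}9.png',vision.read_camera(n))"
```

```text
time_s: 12.4
tool_pos: [0.47, 0.3199, 0.3815]
tool_rot: [-179.7, 0.5, 90.0]
force: [-0.4, -0.4, 1.0]
grip_width: 0.087
[-19.6393   8.2515 -19.9847  77.9587   3.0145  94.7938  50.7918]
```

View pics/top9.png

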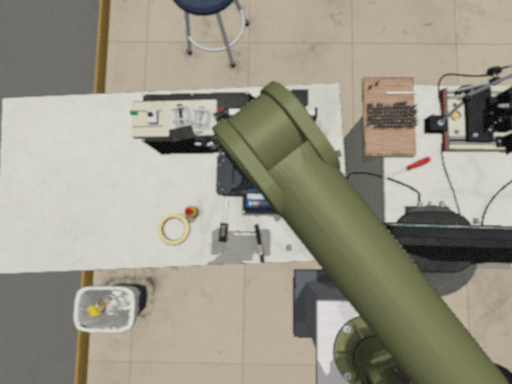

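View pics/side9.png

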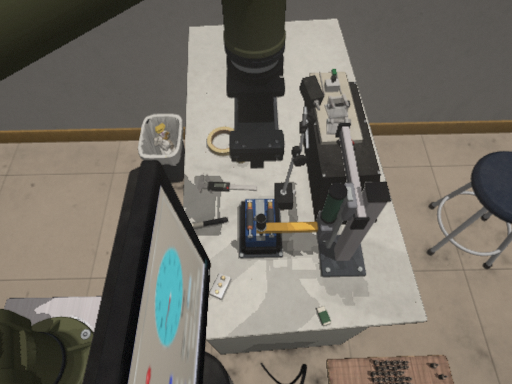

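View pics/wrist9.png

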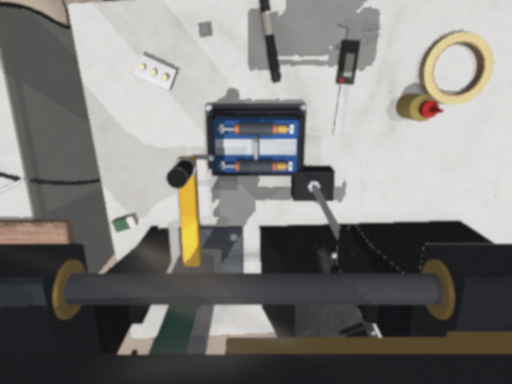

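```bash
python3 - <<'E'
from h import *
t=vision.get_calibration("top");s=vision.get_calibration("side")
def pl(c,a,b):
    o,d1=ray(c,*a);_,d2=ray(c,*b); n=np.cross(d1,d2); return o,n
for nm,a,b in [("ctr",(312,208),(440,375)),("left",(275,240),(385,384)),("right",(335,170),(490,365))]:
  o,n=pl(t,a,b)
  for uv in [(5,77),(75,42),(148,6)]:
    p,d=ray(s,*uv); k=np.dot(o-p,n)/np.dot(d,n); print(nm,uv,p+k*d)
E
```

```text
ctr (5, 77) [0.2718 0.1667 0.6814]
ctr (75, 42) [0.3195 0.204  0.6839]
ctr (148, 6) [0.3756 0.2477 0.6864]
left (5, 77) [0.2312 0.2123 0.6408]
left (75, 42) [0.2886 0.2576 0.6435]
left (148, 6) [0.3561 0.3109 0.6463]
right (5, 77) [0.3032 0.1314 0.7128]
right (75, 42) [0.343  0.1633 0.7145]
right (148, 6) [0.3901 0.2007 0.7163]
```

```bash

python3 -m inch '{"dp":[[0.045,0,-0.01],[0.045,0,-0.01],[0.045,0,-0.01],[0.045,0,-0.01],[0.045,0,-0.01],[0.045,0,-0.01]],"turn":[0,0,0,0,0,0]}' -1 40; python3 -m inch '{"dp":[[0.025,-0.05,0],[0.025,-0.05,0],[0.025,-0.05,0],[0.025,-0.05,0],[0.025,-0.05,0],[0.015,-0.055,0],[0.01,-0.055,0],[0.005,-0.055,0]],"turn":[0,0,0,0,0,0,0,0]}' -1 40; python3 -c "
from h import *
o=sensors.get_obs();print(o['qpos'])"
```

```text
time_s: 13.3
tool_pos: [0.4686, 0.593, 0.4488]
tool_rot: [179.7, -0.1, 90.1]
force: [1.3, 0.6, 0.7]
grip_width: 0.0871
time_s: 14.3
tool_pos: [0.0507, 0.7464, 0.4461]
tool_rot: [179.9, -0.0, 90.1]
force: [-0.2, 0.7, -0.5]
grip_width: 0.0873
[-78.3438  36.564  -26.6428  33.5661  16.8631 111.9911  -3.6734]
```

```bash

python3 -m inch '{"dp":[[-0.055,0,-0.01],[-0.055,0,-0.01],[-0.055,0,-0.01],[-0.055,0,-0.01],[-0.03,0.03,0],[0,0.05,0]],"turn":[0,0,0,0,0,0]}' -1 40; python3 -c "
from h import *
o=sensors.get_obs();print(o['qpos'])"
```

```text
time_s: 15.05
tool_pos: [0.1317, 0.4949, 0.4903]
tool_rot: [179.6, -0.3, 90.4]
force: [0.5, 0.8, -0.5]
grip_width: 0.0872
[-54.3379   2.9782 -25.3649  71.1739   1.6792 105.7728  11.175 ]
```

```bash

python3 -m inch '{"dp":[[-0.02,0.05,0],[-0.025,0.05,0],[-0.03,0.05,0],[-0.03,0.05,0.03],[-0.03,0.05,0.03],[-0.03,0.05,0.03],[-0.028,0.04,0.03],[0,0,0]],"turn":[0,0,0,0,0,0,0,0]}' -1 40; python3 - <<'E'
from h import *
o=sensors.get_obs();print(o['qpos'])
w=vision.get_calibration('wrist');W=vision.read_camera('wrist');cv2.imwrite('pics/wrist10.png',W);crop(W,140,70,340,220,3.9,'pics/wrist10c.png')
np.save('w10.npy',w['pose'])
t=vision.get_calibration("top");s=vision.get_calibration("side")
w8={"K":w["K"],"pose":np.array([[0.001,0.9554,0.2953,0.3963],[1,0.0004,-0.0046,0.2982],[-0.0045,0.2953,-0.9554,0.6543],[0,0,0,1]])}
c=lambda x,y:(190+x/4.4,80+y/4.4)
print("bail",tri([(w8,*c(361,225)),(t,266,194.4)]))
print("knob top",tri([(w8,*c(122,292)),(t,294.6,189.6),(s,261.2,217.7)]), plane(w8,*c(122,292),.238))
for z in (.05,.06,.07,.08): print(z,[plane(w8,*c(*a),z) for a in [(361,190),(361,258)]])
E
```

```text
time_s: 16.05
tool_pos: [0.4704, 0.3039, 0.3698]
tool_rot: [179.9, 0.3, 89.7]
force: [-1.3, 0.6, 0.1]
grip_width: 0.0872
[-30.9316   5.9826  -5.4069  81.3815   0.9295  92.7544  53.4527]
bail (array([0.4726, 0.3254, 0.101 ]), [np.float64(0.0006847911808656284), np.float64(0.0006847911808654669)])
knob top (array([0.4745, 0.2516, 0.2313]), [np.float64(0.0014822096216048435), np.float64(0.0015554878175687223), np.float64(0.0026710558396651884)]) [0.4718 0.2527 0.238 ]
0.05 [array([0.4652, 0.3281, 0.05  ]), array([0.4922, 0.3285, 0.05  ])]
0.06 [array([0.4641, 0.3276, 0.06  ]), array([0.4906, 0.328 , 0.06  ])]
0.07 [array([0.4629, 0.3271, 0.07  ]), array([0.489 , 0.3275, 0.07  ])]
0.08 [array([0.4618, 0.3266, 0.08  ]), array([0.4874, 0.327 , 0.08  ])]
```

View pics/wrist10c.png

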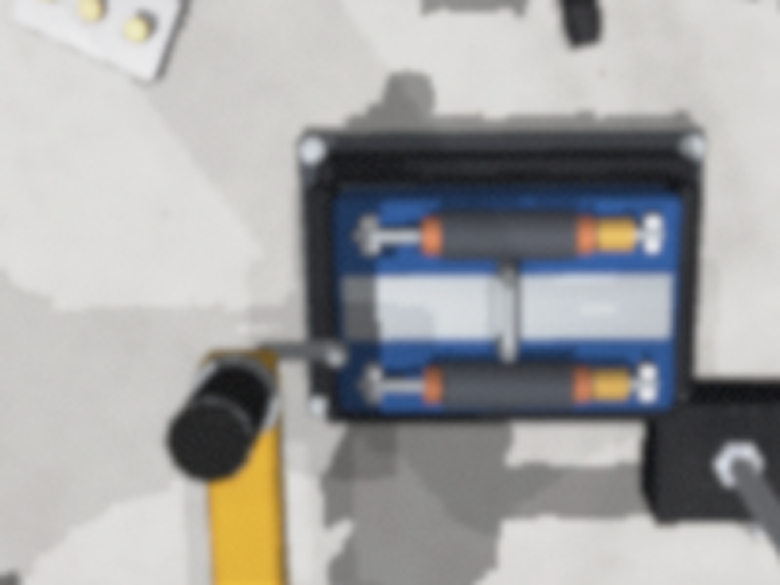

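```bash
python3 - <<'E'
from h import *
w=vision.get_calibration('wrist')
t=vision.get_calibration("top");s=vision.get_calibration("side")
w8={"K":w["K"],"pose":np.array([[0.001,0.9554,0.2953,0.3963],[1,0.0004,-0.0046,0.2982],[-0.0045,0.2953,-0.9554,0.6543],[0,0,0,1]])}
w10={"K":w["K"],"pose":np.load('w10.npy')}
print(w10["pose"])
c8=lambda x,y:(190+x/4.4,80+y/4.4); c10=lambda x,y:(140+x/3.9,70+y/3.9); ce=lambda x,y:(230+x/5,130+y/5); cs=lambda x,y:(225+x/6.5,180+y/6.5)
print("bail",tri([(w8,*c8(361,225)),(w10,*c10(510,315)),(t,266,194.4)]),tri([(w8,*c8(361,225)),(w10,*c10(510,315))]))
print("tip",tri([(w8,*c8(212,256)),(w10,*c10(336,356))]))
for z in (.09,.1,.11,.12,.13,.14): print(z,plane(w8,*c8(212,256),z)[:2],plane(w10,*c10(336,356),z)[:2],plane(t,*ce(268,324),z)[:2])
# knob top
print("knob",tri([(w8,*c8(122,292)),(w10,*c10(212,438)),(t,294.6,189.6),(s,261.2,217.7)]),plane(w10,*c10(212,438),.238))
# carrier corners (blue): w10, top, side
print("cornA far-left(-y,-x)",tri([(w8,*c8(208,120)),(w10,*c10(340,193)),(t,*ce(280,392)),(s,*cs(133,403))]))
print("strip +y end corners",tri([(w8,*c8(512,193)),(w10,*c10(672,275)),(t,*ce(85,346)),(s,*cs(198,127))]),tri([(w8,*c8(512,253)),(w10,*c10(672,340)),(t,*ce(85,307)),(s,*cs(255,127))]))
E
```

```text
[[ 0.0048  0.9556  0.2945  0.3895]
 [ 1.     -0.0029 -0.0071  0.3065]
 [-0.006   0.2946 -0.9556  0.5322]
 [ 0.      0.      0.      1.    ]]
bail (array([0.4719, 0.3253, 0.107 ]), [np.float64(0.0007156225319918818), np.float64(0.00022417935947943534), np.float64(0.0007150460039349218)]) (array([0.4693, 0.3249, 0.1207]), [np.float64(5.569817878222333e-05), np.float64(5.569817878225838e-05)])
tip (array([0.4748, 0.2736, 0.1542]), [np.float64(0.0003169178375902037), np.float64(0.00031691783759022466)])
0.09 [0.4851 0.2707] [0.4891 0.2677] [0.4737 0.2723]
0.1 [0.4835 0.2712] [0.4868 0.2686] [0.4727 0.2728]
0.11 [0.4819 0.2717] [0.4846 0.2694] [0.4717 0.2732]
0.12 [0.4803 0.2722] [0.4823 0.2703] [0.4707 0.2737]
0.13 [0.4788 0.2727] [0.4801 0.2712] [0.4697 0.2742]
0.14 [0.4772 0.2732] [0.4778 0.2721] [0.4687 0.2746]
knob (array([0.4748, 0.2513, 0.2332]), [np.float64(0.002212762635268035), np.float64(0.0015215956253791644), np.float64(0.0017596586995669782), np.float64(0.0022716720145782134)]) [0.4749 0.2517 0.238 ]
cornA far-left(-y,-x) (array([0.4371, 0.2669, 0.0637]), [np.float64(0.0017136584524886016), np.float64(0.001482912967404352), np.float64(0.004310196286564646), np.float64(0.0019370894702120253)])
strip +y end corners (array([0.4643, 0.3841, 0.0655]), [np.float64(0.0015064096677789513), np.float64(0.0017488105191158334), np.float64(0.0032677871552586994), np.float64(0.0011979947675883143)]) (array([0.4879, 0.385 , 0.0636]), [np.float64(0.0018623649820347537), np.float64(0.001746501996400085), np.float64(0.0027267387616640897), np.float64(0.0009139166962665996)])
```

```bash

python3 -m inch '{"dp":[[-0.015,0.0045,0.02],[-0.014,0,0.02],[0,0,0.03],[0,0,0.03],[0,0,0.02],[0,0,0]],"turn":[0.3,0,0,0,0,0]}' -1 40; python3 - <<'E'
from h import *
o=sensors.get_obs();print(o['qpos'],o['tool_pos'])
for n in ('wrist','side'): cv2.imwrite(f'pics/{n}11.png',vision.read_camera(n))
E
```

```text
time_s: 16.85
tool_pos: [0.471, 0.2802, 0.2517]
tool_rot: [179.8, 0.1, 90.0]
force: [-0.2, 0.5, 0.8]
grip_width: 0.0867
[-29.2242   5.3986  -4.7586  95.2622   0.6677  79.305   55.946 ] [0.471  0.2802 0.2517]
```

View pics/wrist11.png

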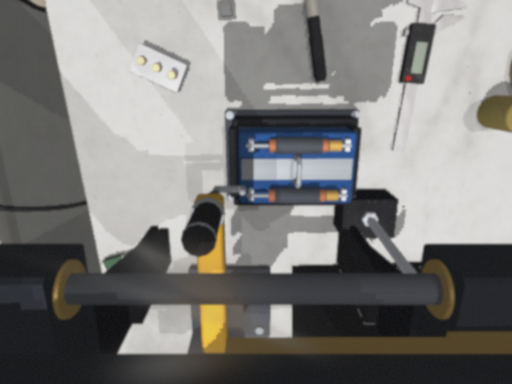

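View pics/side11.png

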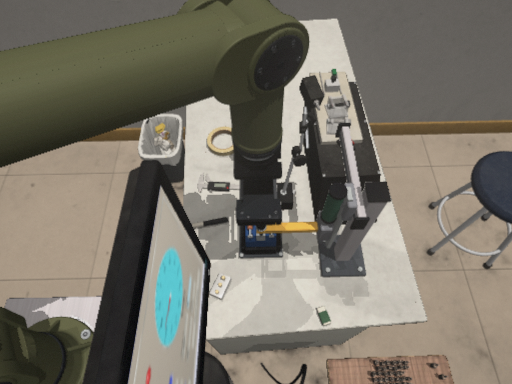

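```bash

python3 -m inch '{"dp":[[-0.004,0.0038,0.01],[0,0,0.015],[0,0,0.015],[0,0,0.012],[0,0,0],[0,0,0]],"turn":[0,0,0,0,0,0]}' -1 40; python3 - <<'E'
from h import *
o=sensors.get_obs();print(o['qpos'],o['tool_pos'],o['force'])
for n in ('wrist','top','side'): cv2.imwrite(f'pics/{n}12.png',vision.read_camera(n))
E
```

```text
time_s: 17.7
tool_pos: [0.4762, 0.2741, 0.199]
tool_rot: [179.8, 0.2, 89.8]
force: [-0.6, 0.2, 0.6]
grip_width: 0.087
[-28.7526   7.0928  -4.4404  99.4498   0.8134  73.4383  56.4329] [0.4762 0.2741 0.199 ] [-0.6465  0.237   0.5685]
```

View pics/wrist12.png

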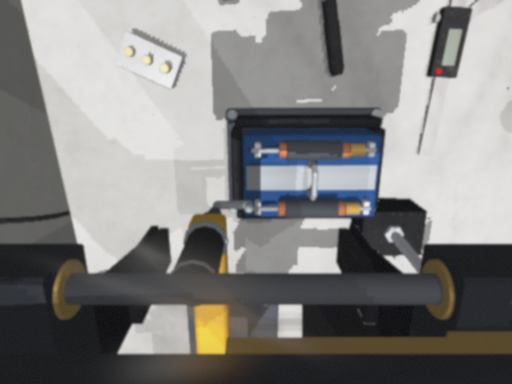

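View pics/side12.png

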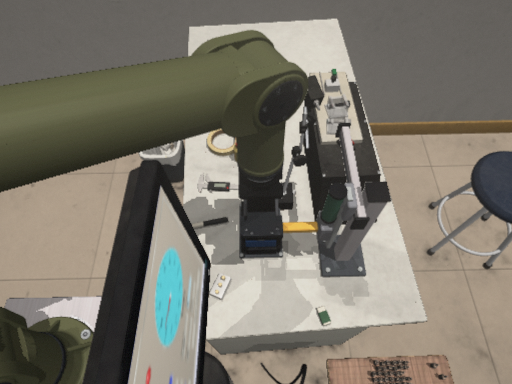

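```bash

python3 -m inch '{"dp":[[0,0,0],[0,0,0],[0,0,0],[0,0,0],[0,0,0],[0,0,0],[0,0,0]],"turn":[0,0,0,0,0,0,0]}' 1 40; python3 - <<'E'
from h import *
o=sensors.get_obs();print(o['qpos'],o['tool_pos'],o['force'],o['grip_width'])
for n in ('wrist','top'): cv2.imwrite(f'pics/{n}13.png',vision.read_camera(n))
E
```

```text
time_s: 18.73
tool_pos: [0.476, 0.2739, 0.1988]
tool_rot: [179.9, 0.2, 89.8]
force: [-0.2, -0.5, 0.8]
grip_width: 0.0249
[-28.7514   7.0946  -4.4352  99.4773   0.8171  73.4384  56.4322] [0.476  0.2739 0.1988] [-0.2129 -0.4789  0.7745] 0.02485684360401636
```

View pics/wrist13.png

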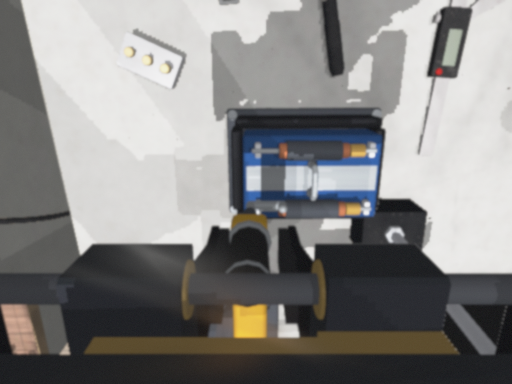

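```bash

python3 -m inch '{"dp":[[0,0,0],[0,0,0],[0,0,0]],"turn":[0,0,0]}' 1 45; python3 -m inch '{"dp":[[0.007,-0.001,0],[0.007,0,0],[0,0,0]],"turn":[0,0,0]}'; python3 - <<'E'
from h import *
o=sensors.get_obs();print(o['tool_pos'],o['force'],o['grip_width'])
w=vision.get_calibration('wrist');np.save('w14.npy',w['pose'])
W=vision.read_camera('wrist');cv2.imwrite('pics/wrist14.png',W);crop(W,200,90,400,240,3.9,'pics/wrist14c.png')
E
```

```text
time_s: 19.2
tool_pos: [0.476, 0.2741, 0.1988]
tool_rot: [179.9, 0.2, 89.8]
force: [-1.0, 0.3, 0.6]
grip_width: 0.0194
time_s: 19.58
tool_pos: [0.476, 0.2892, 0.1988]
tool_rot: [179.7, 0.1, 89.9]
force: [5.1, 0.2, -1.6]
grip_width: 0.0191
[0.476  0.2892 0.1988] [ 5.0928  0.2118 -1.6147] 0.019068505081250478
```

View pics/wrist14c.png

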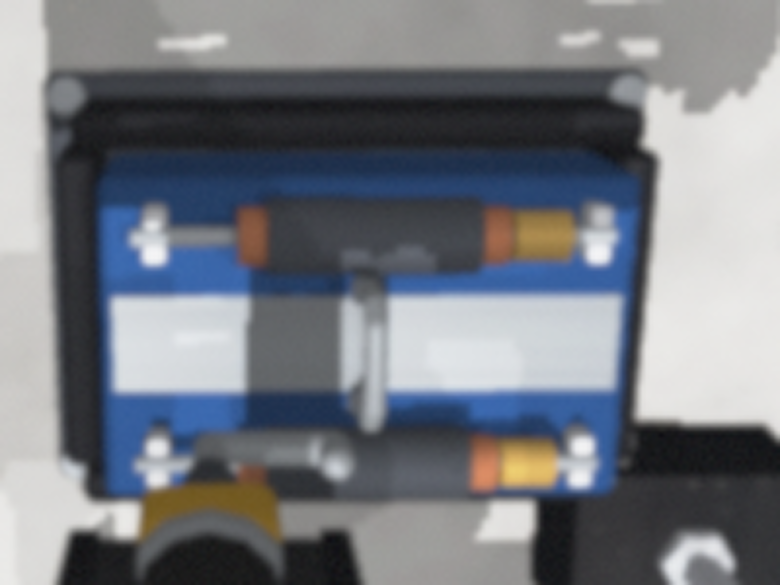

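```bash

python3 -m inch '{"dp":[[0,0.001,0.001],[0,0,0.003],[0,0,0.004],[0,0,0.004],[0,0,0.004],[0,0,0.004],[0,0,0],[0,0,0]],"turn":[0,0,0,0,0,0,0,0]}' 1 50; python3 - <<'E'
from h import *
for i in range(2):
  o=sensors.get_obs();print(o['tool_pos'],o['force'],o['grip_width'])
w=vision.get_calibration('wrist');np.save('w15.npy',w['pose'])
W=vision.read_camera('wrist');cv2.imwrite('pics/wrist15.png',W);crop(W,200,90,400,240,3.9,'pics/wrist15c.png')
E
```

```text
time_s: 20.62
tool_pos: [0.476, 0.2887, 0.1808]
tool_rot: [179.8, 0.1, 89.9]
force: [-1.2, -0.0, 9.1]
grip_width: 0.0189
[0.476  0.2887 0.1808] [-1.1797 -0.0134  9.0939] 0.018936799114941748
[0.476  0.2887 0.1808] [-1.1797 -0.0134  9.0939] 0.018936799114941748
```

View pics/wrist15c.png

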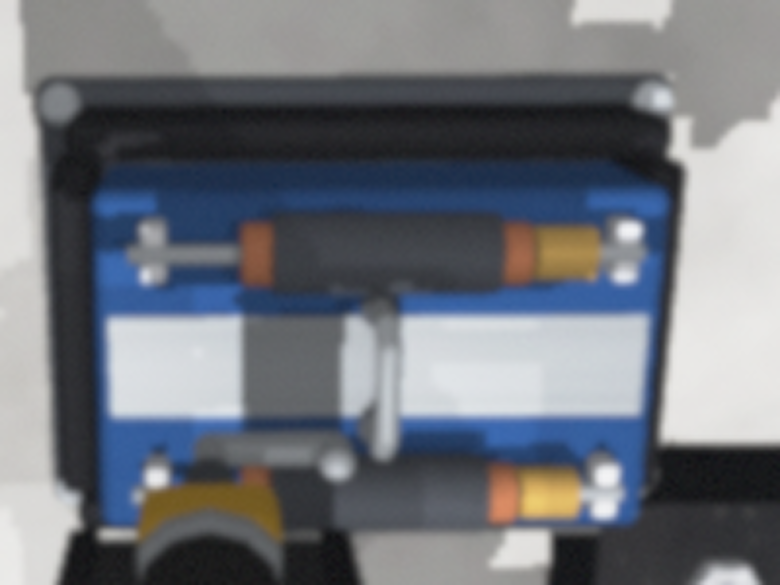

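```bash
python3 - <<'E'
from h import *
K=vision.get_calibration('wrist')["K"]
c=lambda x,y:(200+x/3.9,90+y/3.9)
for f in ('w14','w15'):
    w={"K":K,"pose":np.load(f+'.npy')}
    for xx in (.4735,.4755): print(f,"tip",plx(w,*c(337,462),0,xx),"foot mid",plx(w,*c(260,450),0,xx))
w={"K":K,"pose":np.load('w15.npy')}
for a in [(105,315),(105,417),(648,315),(640,415),(388,370)]: print(a,[plane(w,*c(*a),z) for z in (.065,.085)])
print("bar centre at strip x", plx(w,*c(386,370),1,.3265))
E
```

```text
w14 tip [0.4735 0.3119 0.1526] foot mid [0.4735 0.2993 0.1468]
w14 tip [0.4755 0.3124 0.1473] foot mid [0.4755 0.2995 0.1413]
w15 tip [0.4735 0.3114 0.1346] foot mid [0.4735 0.2988 0.1287]
w15 tip [0.4755 0.3119 0.1293] foot mid [0.4755 0.299  0.1233]
(105, 315) [array([0.466 , 0.2678, 0.065 ]), array([0.4609, 0.2694, 0.085 ])]
(105, 417) [array([0.4891, 0.2672, 0.065 ]), array([0.4823, 0.2689, 0.085 ])]
(648, 315) [array([0.4662, 0.3841, 0.065 ]), array([0.4611, 0.3774, 0.085 ])]
(640, 415) [array([0.4888, 0.3845, 0.065 ]), array([0.4821, 0.3777, 0.085 ])]
(388, 370) [array([0.4784, 0.3289, 0.065 ]), array([0.4724, 0.3261, 0.085 ])]
bar centre at strip x [0.4741 0.3265 0.0794]
```

```bash

python3 -m inch '{"dp":[[0,0,0.004],[0,0,0.004],[0,0,0.004],[0,0,0.004],[0,0,0.004],[0,0,0.004],[0,0,0],[0,0,0]],"turn":[0,0,0,0,0,0,0,0]}' 1 50; python3 - <<'E'
from h import *
o=sensors.get_obs();print(o['tool_pos'],o['force'],o['grip_width'])
w=vision.get_calibration('wrist');np.save('w16.npy',w['pose'])
W=vision.read_camera('wrist');cv2.imwrite('pics/wrist16.png',W);crop(W,200,90,400,240,3.9,'pics/wrist16c.png')
E
```

```text
time_s: 21.68
tool_pos: [0.476, 0.2889, 0.1571]
tool_rot: [179.8, 0.1, 89.9]
force: [-1.0, -0.3, 9.9]
grip_width: 0.019
[0.476  0.2889 0.1571] [-1.0156 -0.3368  9.8776] 0.01901318462869147
```

View pics/wrist16c.png

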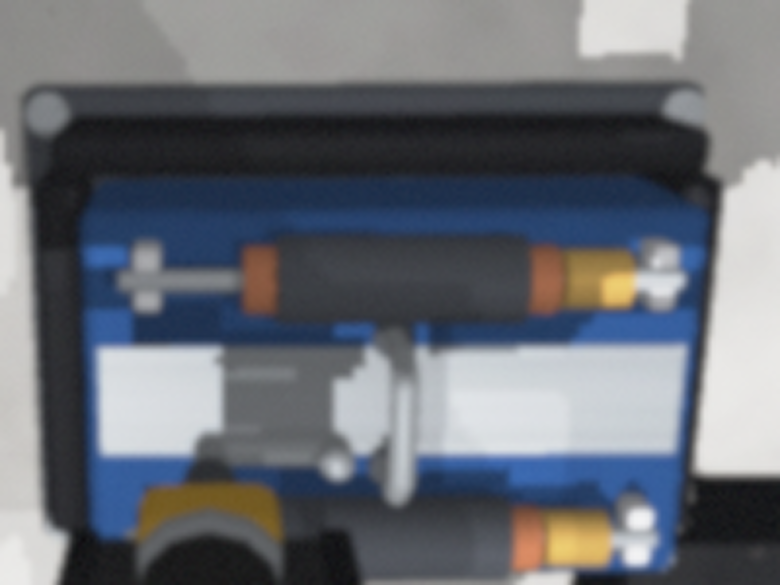

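```bash

python3 -m inch '{"dp":[[0,0,0.003],[0,0,0.003],[0,0,0.003],[0,0,0.003],[0,0,0],[0,0,0]],"turn":[0,0,0,0,0,0]}' 1 50; python3 - <<'E'
from h import *
o=sensors.get_obs();print(o['tool_pos'],o['force'],o['grip_width'])
w=vision.get_calibration('wrist');np.save('w17.npy',w['pose'])
W=vision.read_camera('wrist');cv2.imwrite('pics/wrist17.png',W);crop(W,200,90,400,240,3.9,'pics/wrist17c.png')
E
```

```text
time_s: 22.48
tool_pos: [0.476, 0.289, 0.1452]
tool_rot: [179.8, 0.1, 89.9]
force: [-1.5, -0.6, 11.0]
grip_width: 0.0192
[0.476  0.289  0.1452] [-1.4542 -0.5829 10.9681] 0.019195809052209897
```

View pics/wrist17c.png

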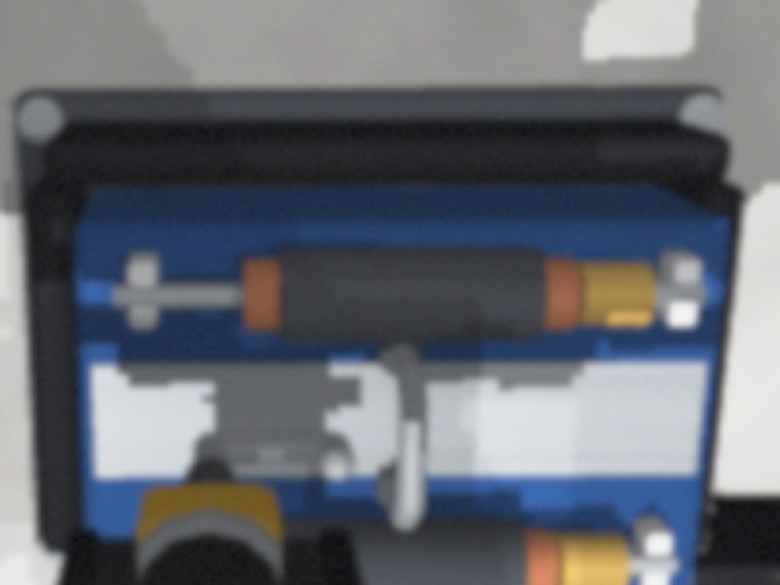

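```bash

python3 -m inch '{"dp":[[0,0,0.002],[0,0,0.002],[0,0,0.002],[0,0,0.002],[0,0,0.001],[0,0,0],[0,0,0]],"turn":[0,0,0,0,0,0,0]}' 1 50; python3 - <<'E'
from h import *
o=sensors.get_obs();print(o['tool_pos'],o['force'],o['grip_width'])
W=vision.read_camera('wrist');cv2.imwrite('pics/wrist18.png',W);crop(W,200,90,400,240,3.9,'pics/wrist18c.png')
E
```

```text
time_s: 23.4
tool_pos: [0.476, 0.2891, 0.1363]
tool_rot: [179.8, 0.1, 89.9]
force: [-1.3, 0.0, 11.3]
grip_width: 0.0188
[0.476  0.2891 0.1363] [-1.2532  0.0467 11.3096] 0.01880334916310535
```

View pics/wrist18c.png

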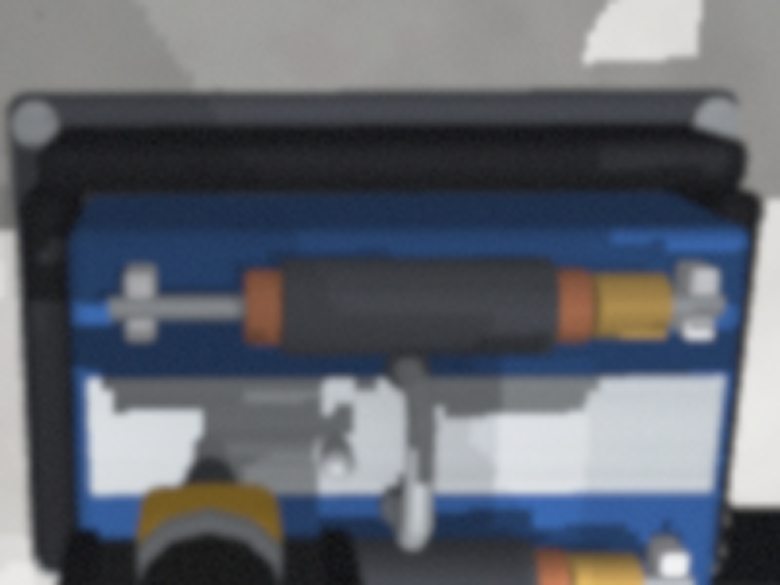

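```bash

python3 -m inch '{"dp":[[0,0,0.0015],[0,0,0.0015],[0,0,0.001],[0,0,0]],"turn":[0,0,0,0]}' 1 50;python3 -m inch '{"dp":[[0,0,0.001],[0,0,0.0005],[0,0,0]],"turn":[0,0,0]}' 1 50;
```

```text
time_s: 23.95
tool_pos: [0.476, 0.2891, 0.1326]
tool_rot: [179.8, 0.1, 89.9]
force: [-3.1, -0.1, 13.4]
grip_width: 0.0188
time_s: 24.32
tool_pos: [0.476, 0.2891, 0.1317]
tool_rot: [179.8, 0.1, 89.9]
force: [-3.9, -2.0, 15.5]
grip_width: 0.0192
```

```bash

python3 -m inch '{"dp":[[0,0,-0.0005],[0,0,0],[0,0,0]],"turn":[0,0,0]}' 1 50; python3 - <<'E'
from h import *
o=sensors.get_obs();print(o['tool_pos'],o['force'],o['grip_width'])
w=vision.get_calibration('wrist');np.save('w19.npy',w['pose'])
W=vision.read_camera('wrist');cv2.imwrite('pics/wrist19.png',W);crop(W,200,90,400,240,3.9,'pics/wrist19c.png')
c=lambda x,y:(200+x/3.9,90+y/3.9)
S=vision.read_camera('side');cv2.imwrite('pics/side19.png',S)
E
```

```text
time_s: 24.7
tool_pos: [0.476, 0.2891, 0.1321]
tool_rot: [179.8, 0.1, 89.9]
force: [-3.5, -1.3, 15.3]
grip_width: 0.0191
[0.476  0.2891 0.1321] [-3.4649 -1.2677 15.2548] 0.01908026719460455
```

View pics/wrist19c.png

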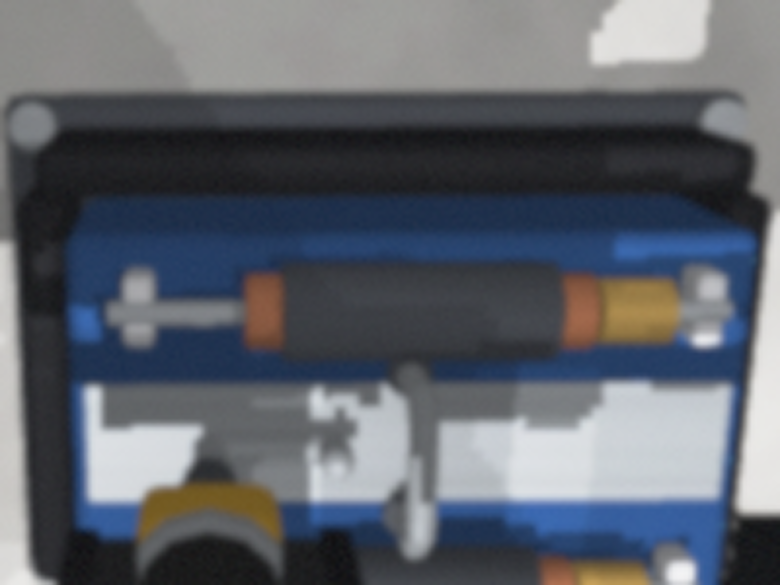

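View pics/side19.png

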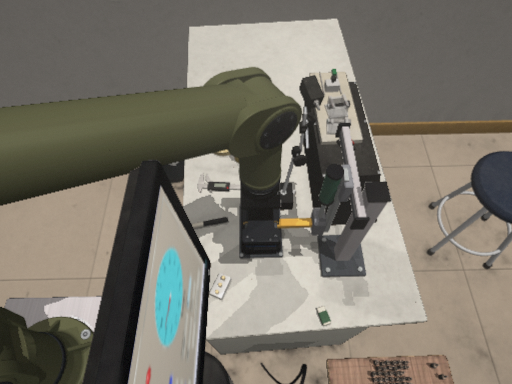

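```bash
python3 - <<'E'
from h import *
K=vision.get_calibration('wrist')["K"]
c=lambda x,y:(200+x/3.9,90+y/3.9)
w={"K":K,"pose":np.load('w19.npy')}
for xx in (.4745,.476):
  p=plx(w,*c(337,462),0,xx); print("tip",p)
for z in (.085,.09,.095): print([plane(w,*c(*a),z)  for a in [(411,380),(421,450),(414,550)]])
E
```

```text
tip [0.4745 0.3121 0.0833]
tip [0.476  0.3125 0.0793]
[array([0.4596, 0.3236, 0.085 ]), array([0.4717, 0.3258, 0.085 ]), array([0.4899, 0.3254, 0.085 ])]
[array([0.458 , 0.3228, 0.09  ]), array([0.4699, 0.325 , 0.09  ]), array([0.4876, 0.3246, 0.09  ])]
[array([0.4565, 0.322 , 0.095 ]), array([0.4681, 0.3241, 0.095 ]), array([0.4853, 0.3238, 0.095 ])]
```

```bash

python3 -m inch '{"dp":[[0,0,-0.0005],[0,0,0],[0.002,0,0],[0.002,0,0],[0.002,0,0],[0,0,0]],"turn":[0,0,0,0,0,0]}' 1 50
```

```text
time_s: 25.55
tool_pos: [0.476, 0.2949, 0.1323]
tool_rot: [179.8, 0.1, 89.9]
force: [-3.7, -1.8, 14.1]
grip_width: 0.0189
```

```bash

python3 -m inch '{"dp":[[0.0025,0,0],[0.0025,0,0],[0.0025,0,0],[0,0,0]],"turn":[0,0,0,0]}' 1 50;python3 - <<'E'
from h import *
W=vision.read_camera('wrist');cv2.imwrite('pics/wrist20.png',W);crop(W,200,90,400,240,3.9,'pics/wrist20c.png')
E
```

```text
time_s: 26.05
tool_pos: [0.476, 0.3025, 0.1323]
tool_rot: [179.8, 0.1, 89.9]
force: [-2.9, -0.1, 13.9]
grip_width: 0.019
```

View pics/wrist20c.png

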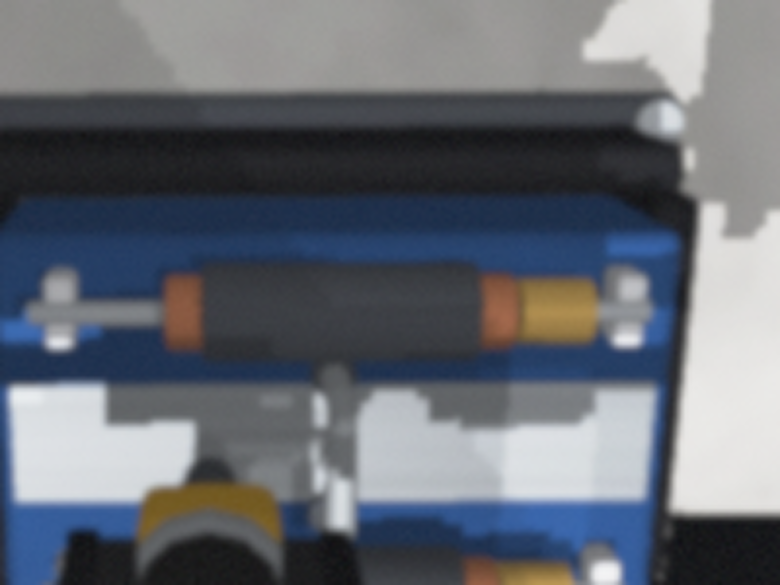

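Tip is going under the bar without force; continue to y ≈ 0.315.

```bash

python3 -m inch '{"dp":[[0.0025,0,0],[0.0025,0,0],[0.0025,0,0],[0.0025,0,0],[0.002,0,0],[0,0,0]],"turn":[0,0,0,0,0,0]}' 1 50;python3 - <<'E'
from h import *
W=vision.read_camera('wrist');cv2.imwrite('pics/wrist21.png',W);crop(W,200,90,400,240,3.9,'pics/wrist21c.png')
E
```

```text
time_s: 26.85
tool_pos: [0.476, 0.3144, 0.1322]
tool_rot: [179.8, 0.1, 89.9]
force: [-3.7, -0.6, 13.5]
grip_width: 0.0192
```

View pics/wrist21c.png

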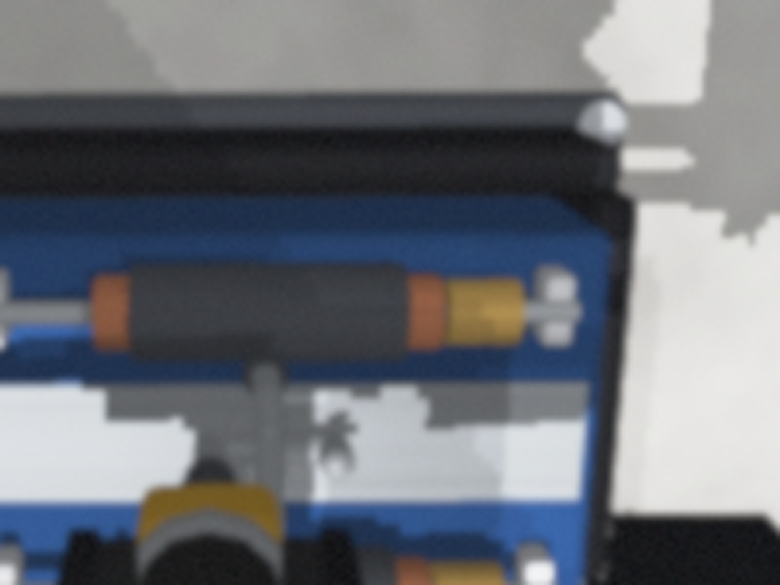

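```bash

python3 -m inch '{"dp":[[0,-0.0005,-0.001],[0,0,-0.002],[0,0,-0.002],[0,0,-0.002],[0,0,-0.0015],[0,0,-0.001],[0,0,-0.001],[0,0,0]],"turn":[0,0,0,0,0,0,0,0]}' 1 50;
python3 -m inch '{"dp":[[0,0,-0.001],[0,0,-0.001],[0,0,-0.001],[0,0,-0.001],[0,0,0],[0,0,0]],"turn":[0,0,0,0,0,0]}' 1 50;python3 - <<'E'
from h import *
W=vision.read_camera('wrist');cv2.imwrite('pics/wrist22.png',W);crop(W,150,90,400,240,3,'pics/wrist22c.png')
E
```

```text
time_s: 27.9
tool_pos: [0.476, 0.3145, 0.1425]
tool_rot: [179.8, 0.1, 89.9]
force: [-1.5, -0.4, 11.6]
grip_width: 0.0189
time_s: 28.65
tool_pos: [0.4759, 0.3145, 0.1456]
tool_rot: [179.8, 0.1, 89.9]
force: [0.5, -0.1, 7.0]
grip_width: 0.0189
```

View pics/wrist22c.png

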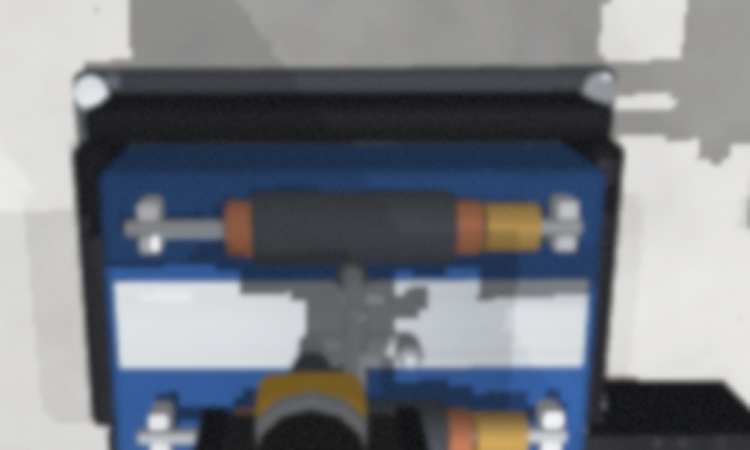

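```bash

python3 -m inch '{"dp":[[0,0,-0.001],[0,0,-0.001],[0,0,-0.0015],[0,0,-0.0015],[0,0,-0.0015],[0,0,-0.0015],[0,0,-0.0015],[0,0,0]],"turn":[0,0,0,0,0,0,0,0]}' 1 50;
python3 -m inch '{"dp":[[0,0,-0.0015],[0,0,-0.002],[0,0,-0.002],[0,0,-0.002],[0,0,-0.002],[0,0,-0.002],[0,0,-0.0015],[0,0,0]],"turn":[0,0,0,0,0,0,0,0]}' 1 50;python3 - <<'E'
from h import *
W=vision.read_camera('wrist');cv2.imwrite('pics/wrist23.png',W)
cv2.imwrite('pics/side23.png',vision.read_camera('side'))
E
```

```text
time_s: 29.7
tool_pos: [0.476, 0.3145, 0.1551]
tool_rot: [179.8, 0.1, 89.9]
force: [0.1, 0.2, 7.3]
grip_width: 0.0186
time_s: 30.7
tool_pos: [0.4759, 0.3144, 0.1679]
tool_rot: [179.8, 0.1, 89.9]
force: [1.6, 0.6, 5.6]
grip_width: 0.0185
```

View pics/wrist23.png

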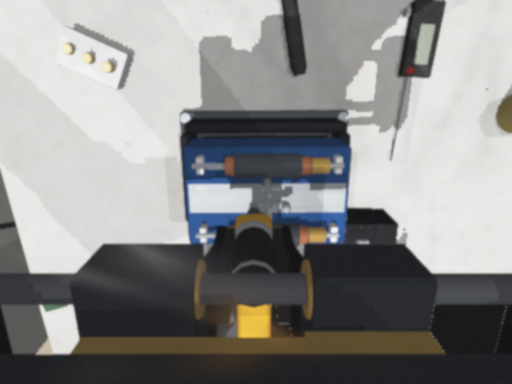

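View pics/side23.png

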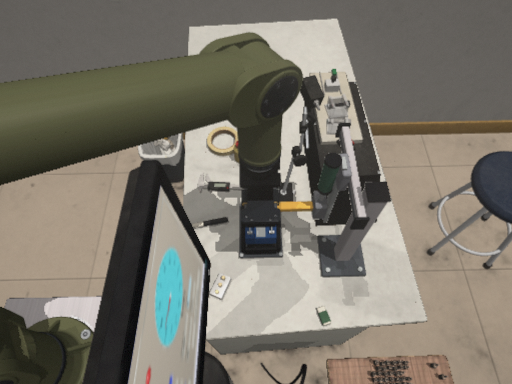

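```bash

python3 -m inch '{"dp":[[0,0,-0.0015],[0,0,-0.002],[0,0,-0.002],[0,0,-0.002],[0,0,-0.002],[0,0,-0.002],[0,0,-0.002],[0,0,-0.0015]],"turn":[0,0,0,0,0,0,0,0]}' 1 50;
python3 -m inch '{"dp":[[0,0,-0.0015],[0,0,-0.002],[0,0,-0.002],[0,0,-0.002],[0,0,-0.0015],[0,0,-0.0015],[0,0,-0.001],[0,0,0]],"turn":[0,0,0,0,0,0,0,0]}' 1 50
```

```text
time_s: 31.8
tool_pos: [0.4759, 0.3133, 0.1813]
tool_rot: [179.8, 0.2, 89.8]
force: [3.6, 0.7, 4.7]
grip_width: 0.0188
time_s: 32.8
tool_pos: [0.4759, 0.3133, 0.1928]
tool_rot: [179.8, 0.2, 89.8]
force: [3.7, 0.6, 3.6]
grip_width: 0.019
```

```bash

python3 -m inch '{"dp":[[0,0.0004,-0.001],[0,0,-0.001],[0,0,-0.001],[0,0,-0.001],[0,0,0],[0,0,0]],"turn":[0,0,0,0,0,0]}' 1 50;
python3 -m inch '{"dp":[[0,0,-0.001],[0,0,-0.001],[0,0,0],[0,0,0]],"turn":[0,0,0,0]}' 1 50;python3 - <<'E'
from h import *
W=vision.read_camera('wrist');cv2.imwrite('pics/wrist24.png',W)
S=vision.read_camera('side');cv2.imwrite('pics/side24.png',S);crop(S,200,150,400,290,4,'pics/side24c.png')
E
```

```text
time_s: 33.55
tool_pos: [0.4759, 0.3133, 0.1966]
tool_rot: [179.9, 0.2, 89.8]
force: [1.9, -0.9, 3.8]
grip_width: 0.0189
time_s: 34.05
tool_pos: [0.4759, 0.3134, 0.1987]
tool_rot: [179.9, 0.2, 89.8]
force: [2.0, -1.2, 3.5]
grip_width: 0.0189
```

View pics/wrist24.png

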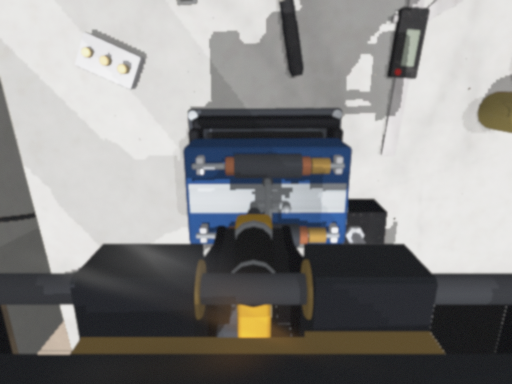

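View pics/side24c.png

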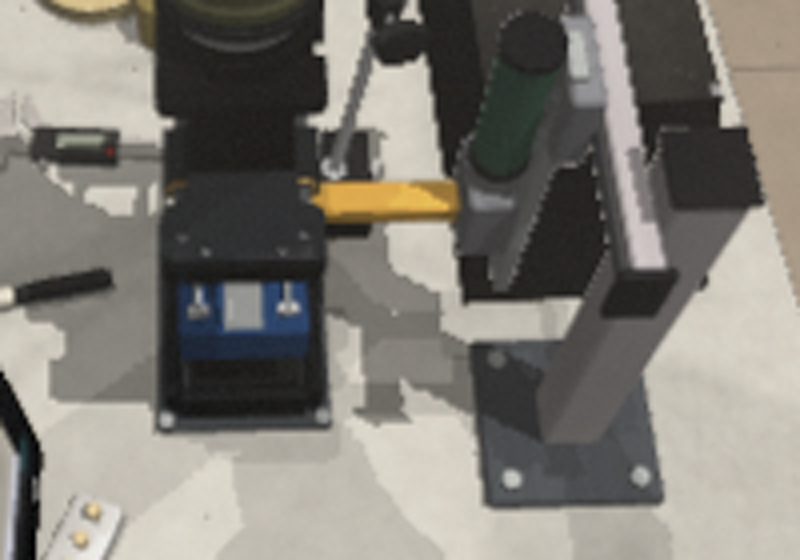

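```bash

python3 -m inch '{"dp":[[0,0.0002,-0.0006],[0,0,-0.0004],[0,0,0]],"turn":[0,0,0]}' 1 50;
python3 -m inch '{"dp":[[0,0,-0.0006],[0,0,0],[0,0,0]],"turn":[0,0,0]}' 1 50
```

```text
time_s: 34.52
tool_pos: [0.4759, 0.3134, 0.1988]
tool_rot: [179.9, 0.2, 89.8]
force: [2.4, 1.5, -1.0]
grip_width: 0.0188
time_s: 34.9
tool_pos: [0.4759, 0.313, 0.1989]
tool_rot: [179.9, 0.3, 89.8]
force: [3.2, 1.3, -10.4]
grip_width: 0.019
```

```bash

python3 -m inch '{"dp":[[0,0.0004,0.0007],[-0.0002,0,0],[0,0,0],[0,0,0]],"turn":[0,0,0,0]}' 1 50;
python3 -m inch '{"dp":[[0,0,0],[0,0,0],[0,0,0]],"turn":[0,0,0]}' 1 8
```

```text
time_s: 35.4
tool_pos: [0.4759, 0.313, 0.1989]
tool_rot: [180.0, 0.2, 89.8]
force: [0.1, -0.5, -10.5]
grip_width: 0.0188
time_s: 35.78
tool_pos: [0.4759, 0.313, 0.1992]
tool_rot: [180.0, 0.2, 89.8]
force: [-2.6, -1.4, -10.7]
grip_width: 0.0198
```

```bash

python3 -m inch '{"dp":[[0,0,0.0007],[0,0,0],[0,0,0]],"turn":[0,0,0]}' 1 8
```

```text
time_s: 36.15
tool_pos: [0.476, 0.3135, 0.1991]
tool_rot: [179.9, 0.2, 89.9]
force: [-5.3, -0.5, -5.4]
grip_width: 0.0195
```

```bash

python3 -m inch '{"dp":[[0,-0.0006,0.0005],[0,0,0],[0,0,0]],"turn":[0,0,0]}' 1 4;
python3 -m inch '{"dp":[[0,0,0],[0,0,0],[0,0,0],[0,0,0],[0,0,0]],"turn":[0,0,0,0,0]}' 0.2 4
```

```text
time_s: 36.52
tool_pos: [0.476, 0.3137, 0.1991]
tool_rot: [179.8, 0.1, 89.8]
force: [-5.4, -1.4, -2.2]
grip_width: 0.0196
time_s: 37.15
tool_pos: [0.4762, 0.3132, 0.1984]
tool_rot: [179.8, 0.2, 89.8]
force: [-0.3, -0.1, 0.4]
grip_width: 0.0344
```

```bash

python3 -m inch '{"dp":[[0,0,0],[0,0,-0.005],[0,0,-0.01],[0,0,-0.02],[0,0,-0.03],[0,0,-0.04],[0,0,-0.03],[0,0,0]],"turn":[0,0,0,0,0,0,0,0]}' 0.0 10;python3 - <<'E'
from h import *
print(sensors.get_obs()['qpos'])
for i in range(2):
  W=vision.read_camera('wrist');cv2.imwrite(f'pics/wrist25{i}.png',W)
S=vision.read_camera('side');cv2.imwrite('pics/side25.png',S);crop(S,200,150,400,290,4,'pics/side25c.png')
E
```

```text
time_s: 38.15
tool_pos: [0.4768, 0.3145, 0.3371]
tool_rot: [179.6, -0.0, 89.8]
force: [0.5, 0.2, -0.7]
grip_width: 0.0437
[-31.2812   6.9462  -5.5168  83.9772   0.9112  88.7431  53.0498]
```

View pics/wrist251.png

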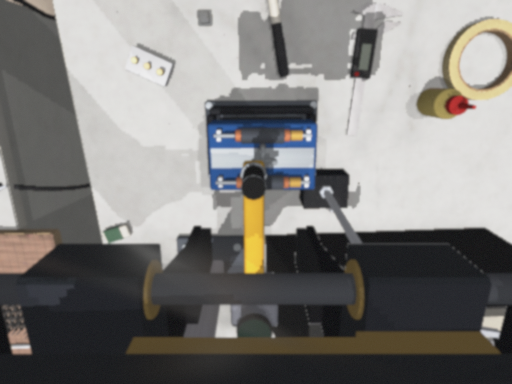

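View pics/side25c.png

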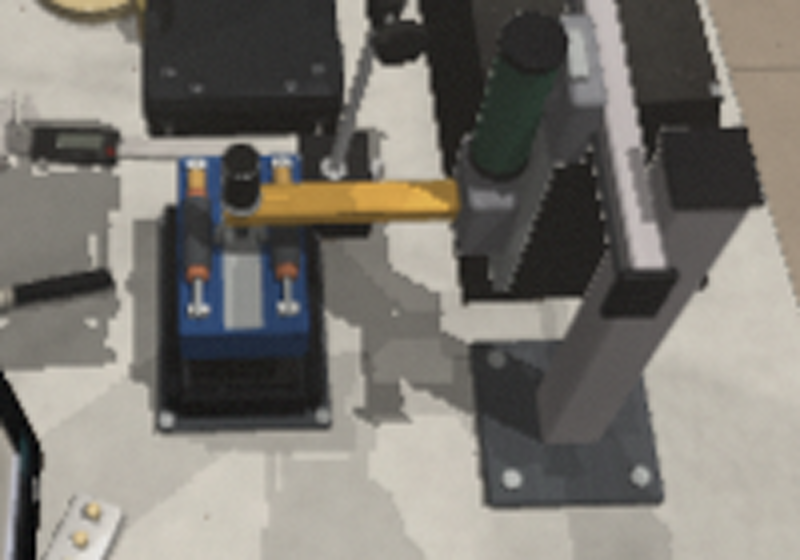

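```bash

python3 -m inch '{"dp":[[0,0,0],[0,0,0],[0,0,0],[0,0,0],[0,0,0],[0,0,0],[0,0,0],[0,0,0]],"turn":[0,0,0,0,0,0,0,0]}' 0.0 10;python3 - <<'E'
from h import *
a=cv2.imread('pics/side25.png').astype(int)
S=vision.read_camera('side');cv2.imwrite('pics/side26.png',S)
d=np.abs(S.astype(int)-a).max(2)[150:290,200:400];print(d.max(),(d>25).sum(), d.mean())
s=vision.get_calibration('side')
print('knob top', proj(s,(.4755,.3133,.238)))
ce=lambda x,y:(200+x/4,150+y/4)
print(plane(s,*ce(241,162),.238)); 
# carrier top front edge at y=.2655: height
for p in [(180,332),(308,332)]: print(plx(s,*ce(*p),1,.2655))
for p in [(183,356),(306,356)]: print(plx(s,*ce(*p),1,.2655))
print(sensors.get_obs()['force'])
E
```

```text
time_s: 39.3
tool_pos: [0.4757, 0.3136, 0.3334]
tool_rot: [179.9, 0.2, 89.8]
force: [-0.4, 0.6, 0.2]
grip_width: 0.0435
39 6 1.663142857142857
knob top [259.7127 189.8854]
[0.4766 0.3118 0.238 ]
[0.4402 0.2655 0.1242]
[0.5138 0.2655 0.12  ]
[0.4406 0.2655 0.0877]
[0.5141 0.2655 0.0834]
[-0.5977  0.2199  0.7943]
```

```bash
python3 -c "
from cell import env
print(env.sign_off())"
```

```text
the job is handed in; nothing more can be done
None
```

The carrier now hangs at rest from the fully retracted hook, the knob is released and the job is handed in at about 39 s.

**What I did**
- I took the arm round the front of the monitor. Two loops of arm movement then brought the elbow clear of the monitor.
- I closed on the knob with the gripper offset about 23 mm towards +y, so closing slid the trolley that far along the rail.
- I pulled the hook down with its tip about 9 mm short of the bar. It reached the carrier top after about 66 mm.
- I slid it about 25 mm under the bail and let it up at about 10–15 mm/s to the top stop. Then I let go and backed off upward.

**Forces**
- Pressing on the carrier peaked at about 4 N above the spring pull, and was about 2 N while sliding.
- At the top stop I pulled up a little too far, about 10 N against the stop. I eased that to about 2 N before opening the fingers.

**Last checks**
- The side camera puts the carrier top at about 0.12 m and its underside at about 0.084 m, above the 0.044 m rim.
- The knob was where the top stop should put it, to within about 2 mm.
- Two side pictures 1 s apart showed no movement beyond noise, and the wrist force was about zero with the gripper about 0.13 m above the grasp height.
- I saw nothing else on the bench moved, but I did not measure the other objects afterwards.
- Early camera estimates of the bail and carrier height disagreed by up to about 2 cm, so I set the hook height by touch instead.
- The wrist sensor cannot feel the forearm. I judged its clearance to the monitor only from the pictures and normal tracking.

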